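# Set up the candle stand for breakfast

## Robot

A 6-joint arm with a two-finger parallel gripper is mounted at the origin on the work surface. World frame = base frame: x ahead of the robot, y to its left, z up, the work surface at z = 0. Lengths are in mm, angles in rad, forces in N, time in s.
With the tool pointing down it reaches from about 325 to 750 mm from the base axis. Payload 7.6 kg.
Tool frame: the origin (TCP) lies between the finger pads; the fingertips stand 8 mm ahead of it and the grasp point (between the pads) lies 11 mm behind it; z points along the fingers, y is the line along which they close (so a half turn about z gives the same grasp; the last joint's range is limited). The gripper opens to 85 mm and grips with 20 to 120 N. Pads are 22 mm wide; open, the fingers measure 114 mm over their backs; the gripper's body (76 mm by 85 mm) begins 54 mm behind the grasp point. The pads swing forward as they close: fully open they stand 13 mm farther back than shut.
Start: joints at [-1.294, 0.052, 1.401, -0, 1.689, -0.07], TCP at [178.467, -493.755, 239.323] pointing down, gripper open.
Joint ranges: [-2.9, 2.9], [-0.91, 2.17], [0.12, 2.37], [-1.06, 4.2], [0.26, 2.73], [-2.93, 2.93]. Speed limits (rad/s): [2.57, 2.57, 3.01, 3.14, 3.14, 3.14].

## Interface

Orientations are given as a unit quaternion [x, y, z, w].
In Python, from workcell import telemetry, eyes, manip gives the robot as it stands.
- The arm moves only by the tool jog_arm, never from a script. Its argument "deltas" is a list that holds one entry, the list of rows, each a list of 7 numbers: the shift along the world's x, y, z normalised to -1 to 1, where 1 is 3 cm, then the turn, a rotation vector about the world's x, y, z normalised to -1 to 1, where 1 is 0.08 rad, then the opening, from 0 (shut) to 1 (fully open). In form: [[[dx, dy, dz, rx, ry, rz, gripper], ...]]. A call has 1 to 12 rows; each row shifts and turns the commanded pose from where the row before left it; what a row does not reach is not made up. A row lasts 1/12 s, in which the tool goes at most 41.7 mm and 7.16 degrees, less where a joint would pass 70% of its speed; a pose out of reach is approached as far as the arm can. A call with a number of a shift or a turn outside -1 to 1 is refused whole. A call with a gripper value outside its range is refused whole. The fingers move at their own pace and stop on an object; the grip force is fixed at half the most. Time passes only in rows, so rows that do not move let the fingers close. It gives the time, the measured TCP pose, the force, the opening and the grip force at its end, in the units of the state.
- telemetry.observe(): the state, without advancing time (a new reading comes with each control period).
- eyes.get_image(name): name is "scene" or "top"; returns a dict with "img" (384x512x3 uint8, red, green, blue), "depth" (384x512 float32, mm along the optical axis (not along the pixel's ray), 0 where there is no reading), "vertical_fov" (degrees; the focal length in pixels is half the picture's height over the tangent of half this angle, whatever the lens; pixels are square), "cx", "cy" (the principal point, pixels), "position" and "orientation" of the camera in the world. Camera axes: x right, y up, looking along -z (the intrinsics and any distortion apply to the point x, -y, -z); pixel columns grow to the right and rows downward; lengths in mm; the calibration is good to about 2 mm. A picture is of the moment at which its call begins.
- manip.finish_job(): hands the job in; it is judged then, once.
The state is a dict: "clock": time; "joints": joint angles; "qd": joint speeds; "tau": joint torques, N m; "tool_pos": TCP position; "tool_rot": TCP orientation; "force": force on the tool from outside, world axes, zero at the start; "moment": the same for the moment, N m; "finger_gap": opening from 0.0 (shut) to 1.0 (fully open); "finger_force": force on a finger pad.
Only numpy, scipy, OpenCV 4.12 (cv2) and the standard library are available. Lean on these libraries where they do the work, as an engineer would, in place of code of your own. Each camera call takes 0.05 s, during which the arm holds its last target. There are 200 camera calls.

## Task

Get the candle stand ready for the breakfast table: first pull the charger plug out of its socket in the base and lay it in the empty teal dish, then slide the wooden rack by its brass handle all the way out from under the glass shelf to its stop. Then drop every LED candle lying on the table foot-down (flame up) all the way into a leaning well of the rack, one per well, and when all are in, press the green button fully down; do not knock over any of the breakfast things.

Things in the scene. Friction and masses are not known exactly. Their poses are not given: they have to be found in the camera images.
- station: Fixed dark wooden deck of the candle stand, x 130 by y 640 by 40 mm high. Origin on the table, mid-way in x, 340 mm from the -y end; x points away from the robot. A glass shelf (underside 145 mm above the table; jars on it reach 217 mm) covers y = +130 to +310, x = -50 to +65 mm. The rack slides along the deck towards -y.
- rack (a joint): How far the wooden candle rack has slid along the deck out from under the glass shelf, towards the station's -y, in m: near 0 at the start (under the shelf), 0.24 at the stop (fully out). It runs stiffly (about 3 N) and stays where it is left. The charger plug in its socket blocks its way after about 50 mm.
- handle (a point): Top centre of the rack's upright brass handle post, 26 mm (station x) by 18 mm (y), standing 52 mm above the tongue that carries it, top 101 mm above the table; 37 mm clear of the rack body, beyond its -y end; it moves with the rack.
- socket (a point): Centre of the socket mouth in the deck's top, 40 mm above the table: a hole 27 mm (station x) by 17 mm (y), 28 mm deep, with two sprung steel balls that click into the plug's waist.
- plug: Charger plug, 70 g: white body 36 (x) by 30 (y) by 40 mm over a black shank 24 x 14 x 26 mm. Origin at the shank's lower end, z up the plug (body from z = 26 to 66 mm). Starts upright, fully in the socket, axes as the station's. Some 10 N straight up frees it from the sprung balls in the first 10 mm; clear of the socket after 28 mm.
- dish: A loose, empty, flat teal-blue ceramic dish (plate) for the plug, 150 mm across, rim 22 mm high, origin at the centre of its underside, 0.4 kg.
- switch (a joint): Travel of the green push button at the -y end of the deck (m): 0 up, 0.006 fully down; it springs back and takes 5 N. It counts as pressed beyond 0.004.
- switch_top (a point): Centre of the green button's top (30 mm across, its stroke is straight down).
- well0 (a point): Well 0 of the rack (at the -y end; 56 mm apart): the point on its axis 75 mm up from its floor (13 mm beyond the mouth), where the middle of a fully home candle lies. Square shaft 34 mm wide, 62 mm deep, leaning 35 degrees from vertical: upwards its axis runs to the station's +x. Walls 8 mm; the rack's top edge is 131 mm above the table.
- well1 (a point): Well 1 of the rack (next; 56 mm apart): the point on its axis 75 mm up from its floor (13 mm beyond the mouth), where the middle of a fully home candle lies. Square shaft 34 mm wide, 62 mm deep, leaning 35 degrees from vertical: upwards its axis runs to the station's +x. Walls 8 mm; the rack's top edge is 131 mm above the table.
- well2 (a point): Well 2 of the rack (next; 56 mm apart): the point on its axis 75 mm up from its floor (13 mm beyond the mouth), where the middle of a fully home candle lies. Square shaft 34 mm wide, 62 mm deep, leaning 35 degrees from vertical: upwards its axis runs to the station's +x. Walls 8 mm; the rack's top edge is 131 mm above the table.
- well3 (a point): Well 3 of the rack (nearest the shelf; 56 mm apart): the point on its axis 75 mm up from its floor (13 mm beyond the mouth), where the middle of a fully home candle lies. Square shaft 34 mm wide, 62 mm deep, leaning 35 degrees from vertical: upwards its axis runs to the station's +x. Walls 8 mm; the rack's top edge is 131 mm above the table.
- candle0: LED candle 0 (may be absent): a red round stick, 24 mm thick, 150 mm long with a 24 mm square brass foot (22 mm long) at one end and a small yellow flame at the other; about 90 g. Origin on its axis, at mid-length; its x axis points from the foot to the flame. Lies on the table at the start, axis 12 mm up.
- candle1: LED candle 1 (may be absent): a red round stick, 24 mm thick, 150 mm long with a 24 mm square brass foot (22 mm long) at one end and a small yellow flame at the other; about 90 g. Origin on its axis, at mid-length; its x axis points from the foot to the flame. Lies on the table at the start, axis 12 mm up.
- candle2: LED candle 2 (may be absent): a red round stick, 24 mm thick, 150 mm long with a 24 mm square brass foot (22 mm long) at one end and a small yellow flame at the other; about 90 g. Origin on its axis, at mid-length; its x axis points from the foot to the flame. Lies on the table at the start, axis 12 mm up.
- candle3: LED candle 3 (may be absent): a red round stick, 24 mm thick, 150 mm long with a 24 mm square brass foot (22 mm long) at one end and a small yellow flame at the other; about 90 g. Origin on its axis, at mid-length; its x axis points from the foot to the flame. Lies on the table at the start, axis 12 mm up.
- juice: Bystander: a bottle of orange juice with a cork, 68 mm wide, 200 mm tall; origin under its centre. Loose; leave it standing.
- mug: Bystander: a white mug, 84 mm wide, 90 mm tall; origin under its centre. Loose; leave it standing.
- honey: Bystander: a low amber honey jar, 52 mm wide, 55 mm tall; origin under its centre. Loose; leave it standing.
- yoghurt: Bystander: a low white yoghurt pot with a turquoise lid, 56 mm wide, 55 mm tall; origin under its centre. Loose; leave it standing.
- tumbler: Bystander: a drinking glass, 72 mm wide, 100 mm tall; origin under its centre. Loose; leave it standing.
- butter: Bystander: a white ceramic butter dish with a domed cover (one piece), 104 mm wide, 57 mm tall; origin under its centre. Loose; leave it standing.
Not all that is in view belongs to the job. Leave any grey look-alike of the candle0 alone. There is more than one size of the plug; the one meant has the size given above.

How it is judged (in metres and radians):
On the way, in this order (a step that is already met when the one before it is completed fails the run):
1. the charger plug is out of its socket (distance between plug and socket above 0.05 m), for 0.1 s.
2. the rack is slid out to its stop (within 10 mm) (value of joint rack above 0.23 m), for 0.2 s.
3. every candle stands foot-down on the floor of a well (angle between each of candle0, candle1, candle2, candle3's own x axis and vertical below 1.1 rad and (distance between candle0 and well0 below 0.018 m or distance between candle0 and well1 below 0.018 m or distance between candle0 and well2 below 0.018 m or distance between candle0 and well3 below 0.018 m) and (distance between candle1 and well0 below 0.018 m or distance between candle1 and well1 below 0.018 m or distance between candle1 and well2 below 0.018 m or distance between candle1 and well3 below 0.018 m) and (distance between candle2 and well0 below 0.018 m or distance between candle2 and well1 below 0.018 m or distance between candle2 and well2 below 0.018 m or distance between candle2 and well3 below 0.018 m) and (distance between candle3 and well0 below 0.018 m or distance between candle3 and well1 below 0.018 m or distance between candle3 and well2 below 0.018 m or distance between candle3 and well3 below 0.018 m)), for 0.2 s.
4. the green button is pressed (value of joint switch above 0.004 m), for 0.05 s.
At the end, for the whole second after the job is handed in: The rack is at its stop (joint above 0.225 m); every candle present is foot-down in a well, its middle within 18 mm of the fully-home point of that well; the plug rests in the dish (its origin within 75 mm of the dish's centre, below 60 mm); plug and candles are at rest (all of step 3 and value of joint rack above 0.225 m and horizontal distance between plug and dish below 0.075 m and height (world z) of plug below 0.06 m and linear speed of each of plug, candle0, candle1, candle2, candle3 below 0.03 m/s); the robot touches nothing.
It fails at once if one of the breakfast things is knocked over (angle between any of juice, mug, honey, yoghurt, tumbler, butter's own z axis and vertical above 0.6 rad).
Of candle0, candle1, candle2, candle3 only 2 to 4 are there at a start; the rules pass over those that are not, and their reading is None.
At some moment in a run one of candle0, candle1, candle2, candle3 may be knocked a few centimetres aside while the robot is not near it.
Once in a run the grip may slacken for a moment while it holds something.
It also fails if it takes over 210 s, if anything falls off the work surface, if the arm or the gripper's body presses on something with over 40 N, if the wrist force passes 120 N, or if a joint passes its speed limit or range.

## Working session

There is one attempt and no reset: what is moved stays moved. The work goes in short steps, Python scripts to look and compute and a tool call to move; the robot and the scene stay as the last step left them, time stands still between calls to the robot, and variables do not carry over. Pictures are saved under pics/ and viewed, at most 14 in all, crops included, and the job is handed in when it is done.

Besides the shell and the picture viewer there is one more tool, called as name(argument=value, ...) on one line, values as JSON. jog_arm: Moves the arm, as the interface text tells. Its arguments: {"type":"object","properties":{"deltas":{"type":"array"}},"required":["deltas"]}

```bash
mkdir -p pics
cat > h.py <<'E'
import numpy as np, cv2, pickle
from scipy.spatial.transform import Rotation as R
from workcell import telemetry, eyes, manip
def grab(name):
    d=eyes.get_image(name); d['R']=R.from_quat(d['orientation']).as_matrix()
    d['f']=d['img'].shape[0]/2/np.tan(np.radians(d['vertical_fov'])/2); return d
def cloud(d):
    h,w=d['depth'].shape; v,u=np.mgrid[:h,:w]; z=d['depth']
    p=np.stack([(u-d['cx'])/d['f']*z,-(v-d['cy'])/d['f']*z,-z],-1)
    P=p@d['R'].T+np.array(d['position']); P[z==0]=np.nan; return P
def ray(d,u,v,z):
    r=d['R']@np.array([(u-d['cx'])/d['f'],-(v-d['cy'])/d['f'],-1]); o=np.array(d['position'])
    return o+r*(z-o[2])/r[2]
def save(d,fn,crop=None,s=1.5):
    im=d['img'][:,:,::-1]
    if crop: im=im[crop[1]:crop[3],crop[0]:crop[2]]
    cv2.imwrite('pics/'+fn,cv2.resize(im,None,fx=s,fy=s,interpolation=cv2.INTER_CUBIC))
E
python3 - <<'E'
from h import *
for n in('scene','top'):
    d=grab(n); save(d,n+'0.png'); pickle.dump(d,open(n+'0.pkl','wb'))
    print({k:v for k,v in d.items() if k not in('img','depth','R')})
E
```

```text
{'vertical_fov': 47.17232928495036, 'cx': 251.8085413558677, 'cy': 187.5356449347397, 'position': array([1566.68419685, -660.73075555, 1065.47840175]), 'orientation': array([0.38454648, 0.21057322, 0.41927517, 0.79497878]), 'f': np.float64(439.7600582827652)}
{'vertical_fov': 56.17547108404161, 'cx': 259.02841385911586, 'cy': 200.95390174884656, 'position': array([ 323.52789369,    7.25534137, 1166.91262815]), 'orientation': array([-0.08164365,  0.08155331,  0.71063812, -0.69402942]), 'f': np.float64(359.76937310066074)}
```

View pics/scene0.png

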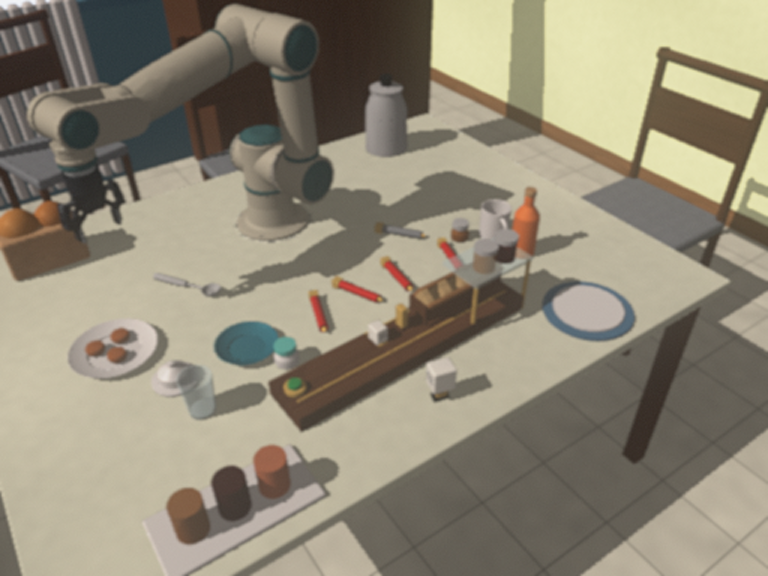

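View pics/top0.png

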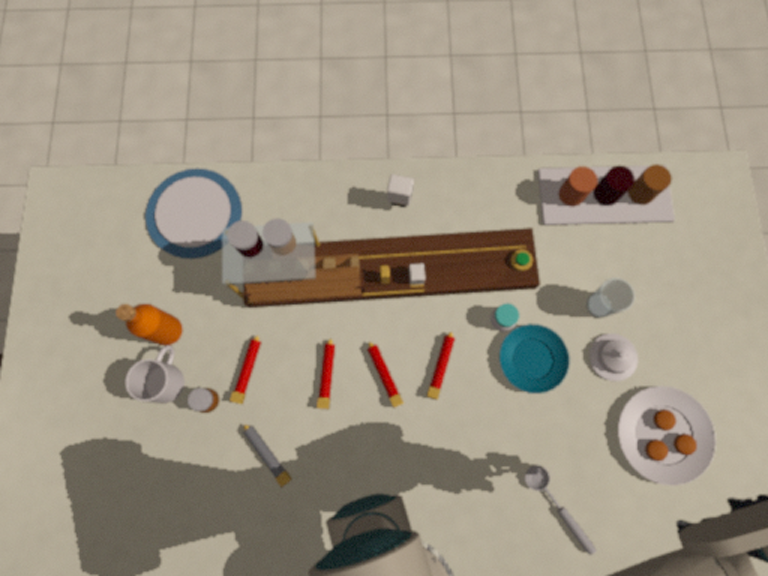

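The top view shows four red candles at about (245,370), (326,374), (384,374) and (441,365), with brass feet towards the robot and flames away from it. The grey look-alike is at (265,455).

Plug candidates:
- White cube in the deck at (417,275).
- Loose white cube at (400,190), off the deck.

Dish candidates:
- Teal dish at (534,358).
- Blue-rimmed plate at (194,212), which is not teal.
- Grey-white plate at (665,435), which has food on it.

I choose the plug in the deck, the four red candles and the teal dish.

```bash
cat > meas.py <<'E'
from h import *
def blobs(m,P,amin=30):
    n,l,s,c=cv2.connectedComponentsWithStats(m.astype(np.uint8))
    return [(l==i,c[i],s[i]) for i in range(1,n) if s[i][4]>=amin]
def candles(d):
    P=cloud(d); h=cv2.cvtColor(d['img'],cv2.COLOR_RGB2HSV).astype(int)
    red=((h[...,0]<8)|(h[...,0]>172))&(h[...,1]>190)&(h[...,2]>100)
    out=[]
    for m,c,s in blobs(red,P,60):
        v,u=np.nonzero(m); q=np.array([ray(d,a,b,18)[:2] for a,b in zip(u,v)])
        mu=q.mean(0); _,_,vt=np.linalg.svd(q-mu); ax=vt[0]; t=(q-mu)@ax
        zz=np.nanmedian(P[m][:,2])
        # brass foot: yellowish pixels beyond either end
        L=np.ptp(t); out.append((c.round(),mu.round(1),ax.round(3),L.round(1),np.ptp((q-mu)@vt[1]).round(1),zz.round(1)))
    return out
E
python3 - <<'E'
from meas import *
d=pickle.load(open('top0.pkl','rb')); P=cloud(d)
for c in candles(d): print(*c)
h=cv2.cvtColor(d['img'],cv2.COLOR_RGB2HSV).astype(int)
def at(n,u,v): u/=1.5;v/=1.5; u=int(u);v=int(v); print(n,P[v,u].round(0),h[v,u])
for n,u,v in [('plug',417,275),('dishc',534,358),('handle',385,272),('button',522,260),('deck',450,275),('rackbody',300,287),('loosecube',401,185),('table',450,450),('shelf',290,265),('yog',507,315),('foot3',434,392),('tumbler',616,295),('butter',613,357),('honey',203,398)]: at(n,u,v)
# deck top
m=(abs(P[...,2]-40)<5)&(P[...,0]>400)&(P[...,0]<800)&(P[...,1]<300)&(P[...,1]>-400)
m=cv2.morphologyEx(m.astype(np.uint8),cv2.MORPH_OPEN,np.ones((3,3)))
for b,c,s in blobs(m>0,P,150):
    pts=P[b][:,:2].astype(np.float32); print('z40',c*1.5,s[4],cv2.minAreaRect(pts),np.nanmedian(P[b][:,2]))
teal=(h[...,0]>85)&(h[...,0]<105)&(h[...,1]>150)
for b,c,s in blobs(teal,P,100):
    pts=P[b]; print('teal',c*1.5,s[4],cv2.minEnclosingCircle(pts[:,:2].astype(np.float32)),np.nanpercentile(pts[:,2],[5,50,95]))
for n,(u,v),r in [('plug',(417,275),16),('handle',(385,272),12),('loose',(401,188),16)]:
    u/=1.5;v/=1.5;r/=1.5
    sub=P[int(v-r):int(v+r),int(u-r):int(u+r)].reshape(-1,3); zt=np.nanmax(sub[:,2]); t=sub[sub[:,2]>zt-10]
    print(n,zt,len(t),cv2.minAreaRect(t[:,:2].astype(np.float32)),np.nanmedian(t[:,2]))
save(d,'crop0.png',(150,120,372,280),3.5)
E
```

```text
[295. 241.] [ 460.2 -106.8] [-0.949  0.314] 111.3 16.8 25.0
[165. 244.] [460.7 308.9] [-0.963  0.27 ] 111.4 19.3 23.9
[217. 247.] [446.7 140. ] [-0.995  0.099] 111.7 18.6 24.2
[255. 247.] [444.  21.] [-0.917 -0.398] 111.1 17.9 24.6
plug [636. -57.  78.] [ 14  27 196]
dishc [ 466. -306.    7.] [ 95 201 109]
handle [637.  12. 105.] [ 21 167 177]
button [ 668. -283.   64.] [ 68 182 123]
deck [ 645. -130.   42.] [ 11 156  85]
rackbody [609. 184. 106.] [ 14 169 125]
loosecube [833. -27.  96.] [ 14  27 195]
table [ 277. -116.    2.] [ 21  46 116]
shelf [641. 197. 156.] [ 14  32 135]
yog [ 550. -244.   54.] [ 86 122 155]
foot3 [397. -85.  27.] [ 21 171 172]
tumbler [ 594. -483.   40.] [ 20  23 131]
butter [ 458. -458.   46.] [ 10  31 122]
honey [394. 386.  58.] [ 12  21 157]
z40 [439.77777778 259.68819983] 3483 ((675.5977783203125, -79.92715454101562), (131.63275146484375, 483.74462890625), 2.3848276138305664) 41.719699901178274
teal [533.25638507 358.1719057 ] 1527 ((463.4086608886719, -300.2102355957031), 71.4972915649414) [ 4.36719814 11.77486604 22.55116507]
plug 87.12019594458752 105 ((644.28662109375, -58.109107971191406), (28.621200561523438, 36.65510177612305), 89.55667114257812) 81.35118877767263
handle 107.33785860614694 49 ((641.5963745117188, 10.644582748413086), (15.487436294555664, 26.126483917236328), 88.97087860107422) 102.21609525608665
loose 102.17905193250544 185 ((834.9998779296875, -27.808490753173828), (50.58431625366211, 43.69574737548828), 72.34044647216797) 96.46754632868146
```

View pics/crop0.png

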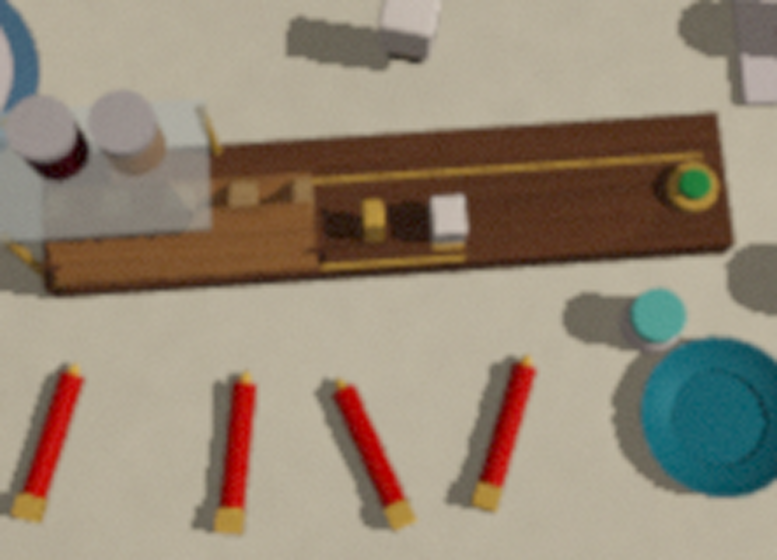

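The crop confirms the choice. The plug in the deck, at crop (449,217), measures about 36 × 29 mm, which matches the given size. The loose cube at (410,25) is bigger (about 50 × 44 mm) and stands off the deck. The brass handle is at (374,220), and the grey candle is out of this crop.

Run:
```python
from meas import *
for k in('scene0','top0'):
    d=pickle.load(open(k+'.pkl','rb')); P=cloud(d); h=cv2.cvtColor(d['img'],cv2.COLOR_RGB2HSV).astype(int)
    print(k,'table z',np.nanmedian(P[(abs(P[...,2])<15)&(P[...,0]>300)&(P[...,0]<550)&(abs(P[...,1])<250)][:,2]))
    # plug / handle tops: by colour
    g=lambda x,y:(abs(P[...,0]-x)<45)&(abs(P[...,1]-y)<35)
    m=g(640,-58)&(h[...,1]<70)&(h[...,2]>130)&(P[...,2]>45); q=P[m]; zt=q[q[:,2]>np.nanpercentile(q[:,2],60)-4]
    print('plug',m.sum(),zt.mean(0).round(1),cv2.minAreaRect(zt[:,:2].astype(np.float32)))
    m=g(640,10)&(h[...,0]>15)&(h[...,0]<35)&(h[...,1]>120)&(h[...,2]>110)&(P[...,2]>85); q=P[m]
    print('handle',m.sum(),np.nanmean(q,0).round(1),cv2.minAreaRect(q[:,:2].astype(np.float32)))
    m=(abs(P[...,0]-668)<40)&(abs(P[...,1]+283)<40)&(h[...,0]>50)&(h[...,0]<80)&(h[...,1]>120); q=P[m]
    print('button',m.sum(),np.nanmedian(q,0).round(1),cv2.minAreaRect(q[:,:2].astype(np.float32)))
    if k=='top0':
        br=((h[...,1]>95)&(h[...,2]<140)).astype(np.uint8)
        pts=[]
        for u in range(235,348,4):
            c=np.nonzero(br[130:190,u])[0]; pts.append(ray(d,u,130+c[0]-.5,40)[:2])
        pts=np.array(pts); a=np.polyfit(pts[:,1],pts[:,0],1); print('back edge x=a*y+b',a,np.std(pts[:,0]-np.polyval(a,pts[:,1])))
        e=[]
        for v in range(160,186,2):
            c=np.nonzero(br[v,330:380])[0]; e.append(ray(d,330+c[-1]+.5,v,40)[:2])
        e=np.array(e); b=np.polyfit(e[:,0],e[:,1],1); print('end y=a*x+b',b,np.std(e[:,1]-np.polyval(b,e[:,0])))
print(telemetry.observe())
```

```text
scene0 table z -0.7679325844828782
plug 124 [646.1 -57.8  78.2] ((643.389404296875, -56.21941375732422), (39.458839416503906, 33.56901168823242), 8.829134941101074)
handle 29 [647.9   7.   95.8] ((647.4039916992188, 9.336655616760254), (16.316160202026367, 13.752012252807617), 10.694158554077148)
button 0 [nan nan nan] ((0.0, 0.0), (0.0, 0.0), 0.0)
top0 table z 1.652892631192799
plug 110 [642.6 -57.3  81.6] ((644.28662109375, -58.109107971191406), (28.621200561523438, 36.65510177612305), 89.55667114257812)
handle 51 [638.3  10.9 100.6] ((639.578369140625, 10.740422248840332), (15.52193546295166, 23.393924713134766), 88.59535217285156)
button 50 [ 672.2 -283.4   63.2] ((672.14013671875, -283.3438415527344), (22.49882698059082, 21.756549835205078), 26.805864334106445)
back edge x=a*y+b [-4.36531482e-02  7.33931956e+02] 1.0407898755976015
end y=a*x+b [ 3.24307442e-02 -3.40154017e+02] 0.9853787638230586
{'clock': 0.1, 'joints': array([-1.29426655e+00,  5.27613698e-02,  1.40165290e+00, -1.09595427e-05,
        1.68862228e+00, -7.02949210e-02]), 'qd': array([ 1.15755491e-03, -1.72289500e-03, -2.22167648e-03, -8.28417795e-04,
        6.12750223e-04,  9.56410238e-06]), 'tau': array([ 1.12099999e-03, -3.82582140e+01, -3.60984957e+01, -5.99857503e-05,
        4.83731419e-03, -3.00294744e-05]), 'tool_pos': array([ 178.40094237, -493.4684291 ,  238.54815044]), 'tool_rot': array([ 9.85001574e-01,  1.72543842e-01, -7.97266704e-05, -7.17550750e-04]), 'force': array([-0.23673643, -0.42994897,  0.54041157]), 'moment': array([-0.02702547,  0.0103225 , -0.01965271]), 'finger_force': 0.0, 'finger_gap': 1.004385840210537}
  return np.nanmean(a, axis, out=out, keepdims=keepdims)
```

jog_arm(deltas=[[[0.65, 0.6, 0, 0, 0, -0.16, 1], [0.65, 0.6, 0, 0, 0, -0.16, 1], [0.65, 0.6, 0, 0, 0, -0.16, 1], [0.65, 0.6, 0, 0, 0, -0.16, 0.65], [0.65, 0.6, 0, 0, 0, -0.16, 0.65], [0.65, 0.6, 0, 0, 0, -0.16, 0.65], [0.65, 0.6, -0.1, 0, 0, -0.16, 0.65], [0.65, 0.6, -0.1, 0, 0, -0.16, 0.65], [0.65, 0.6, -0.1, 0, 0, -0.16, 0.65], [0.65, 0.6, -0.1, 0, 0, -0.16, 0.65], [0.65, 0.6, -0.1, 0, 0, -0.16, 0.65], [0.65, 0.6, -0.1, 0, 0, -0.16, 0.65]]])

```text
clock: 1.1
tool_pos: [413.2, -276.6, 220.8]
tool_rot: [0.995, 0.096, -0.0, -0.0]
force: [0.7, -0.8, 0.5]
finger_gap: 0.65
finger_force: 0.0
```

jog_arm(deltas=[[[0.65, 0.6, -0.1, 0, 0, -0.16, 0.65], [0.65, 0.6, -0.1, 0, 0, -0.16, 0.65], [0.65, 0.6, -0.1, 0, 0, -0.16, 0.65], [0.65, 0.6, -0.1, 0, 0, -0.16, 0.65], [0.65, 0.6, -0.1, 0, 0, -0.16, 0.65], [0.65, 0.6, -0.1, 0, 0, -0.16, 0.65], [0.65, 0.6, -0.1, 0, 0, -0.16, 0.65], [0.65, 0.6, -0.1, 0, 0, -0.16, 0.65], [0.65, 0.6, -0.1, 0, 0, -0.16, 0.65], [0.65, 0.6, -0.1, 0, 0, -0.16, 0.65], [0.6, 0.6, -0.1, 0, 0, -0.16, 0.65], [0, 0, 0, 0, 0, 0, 0.65]]])

```text
clock: 2.1
tool_pos: [626.9, -76.3, 186.2]
tool_rot: [1.0, 0.028, -0.001, -0.001]
force: [-0.9, 0.4, -0.5]
finger_gap: 0.651
finger_force: 0.0
```

```bash
cat > to.py <<'E'
# usage: to.py x y z [yaw tilt] : remaining shift and turn in jog units. tilt>0 = tool pitched forward
from h import *; import sys
a=list(map(float,sys.argv[1:])); s=telemetry.observe()
p=np.array(s['tool_pos']); r=R.from_quat(s['tool_rot'])
yaw=a[3] if len(a)>3 else .042; tilt=a[4] if len(a)>4 else 0
T=R.from_euler('ZY',[yaw,-tilt])*R.from_quat([1,0,0,0])
print('t',round(s['clock'],2),'tcp',p.round(1),'gap',round(s['finger_gap'],3),'ff',np.round(s['finger_force'],1),'F',np.round(s['force'],1),'j',np.round(s['joints'],2))
print('units d',((np.array(a[:3])-p)/30).round(3),'rot',((T*r.inv()).as_rotvec()/.08).round(2))
E
python3 to.py 643.5 -57.8 54
```

```text
t 2.1 tcp [626.9 -76.3 186.2] gap 0.651 ff 0.0 F [-0.9  0.4 -0.5] j [-0.18  0.38  1.14  0.    1.63  1.34]
units d [ 0.553  0.615 -4.406] rot [-0.02 -0.03 -0.17]
```

jog_arm(deltas=[[[0.55, 0.6, -0.5, 0, 0, -0.17, 0.65], [0, 0, -0.8, 0, 0, 0, 0.65], [0, 0, -0.8, 0, 0, 0, 0.65], [0, 0, 0, 0, 0, 0, 0.65], [0, 0, 0, 0, 0, 0, 0.65]]])

```text
clock: 2.52
tool_pos: [640.9, -61.9, 123.9]
tool_rot: [1.0, 0.019, -0.002, -0.0]
force: [1.0, -0.3, 0.4]
finger_gap: 0.651
finger_force: 0.0
```

```bash
python3 to.py 643.5 -57.8 54
```

```text
t 2.52 tcp [640.9 -61.9 123.9] gap 0.651 ff 0.0 F [ 1.  -0.3  0.4] j [-0.15  0.45  1.17 -0.    1.53  1.38]
units d [ 0.088  0.138 -2.328] rot [-0.   -0.05  0.04]
```

jog_arm(deltas=[[[0.09, 0.14, -0.5, 0, 0, 0, 0.65], [0, 0, -0.6, 0, 0, 0, 0.65], [0, 0, -0.6, 0, 0, 0, 0.65], [0, 0, -0.6, 0, 0, 0, 0.65], [0, 0, 0, 0, 0, 0, 0.65], [0, 0, 0, 0, 0, 0, 0.2], [0, 0, 0, 0, 0, 0, 0], [0, 0, 0, 0, 0, 0, 0], [0, 0, 0, 0, 0, 0, 0], [0, 0, 0, 0, 0, 0, 0], [0, 0, 0, 0, 0, 0, 0], [0, 0, 0, 0, 0, 0, 0]]])

```text
clock: 3.52
tool_pos: [645.9, -56.9, 58.8]
tool_rot: [1.0, 0.02, 0.002, -0.0]
force: [-0.0, 4.8, 6.3]
finger_gap: 0.341
finger_force: 60.7
```

```bash
python3 to.py 643.5 -57.8 134
```

```text
t 3.52 tcp [645.9 -56.9  58.8] gap 0.341 ff 60.7 F [-0.   4.8  6.3] j [-0.15  0.51  1.22  0.    1.41  1.39]
units d [-0.081 -0.03   2.506] rot [-0.01  0.05  0.03]
```

jog_arm(deltas=[[[0, 0, 0.1, 0, 0, 0, 0], [0, 0, 0.15, 0, 0, 0, 0], [0, 0, 0.15, 0, 0, 0, 0], [0, 0, 0.15, 0, 0, 0, 0], [0, 0, 0.2, 0, 0, 0, 0], [0, 0, 0.3, 0, 0, 0, 0], [0, 0, 0.4, 0, 0, 0, 0], [0, 0, 0.5, 0, 0, 0, 0], [0, 0, 0.6, 0, 0, 0, 0], [0, 0, 0.6, 0, 0, 0, 0], [0, 0, 0, 0, 0, 0, 0], [0, 0, 0, 0, 0, 0, 0]]])

```text
clock: 4.52
tool_pos: [645.3, -58.4, 153.1]
tool_rot: [1.0, 0.019, 0.002, 0.001]
force: [-1.2, -0.4, -1.7]
finger_gap: 0.34
finger_force: 60.5
```

```bash
python3 - <<'E'
from h import *
d=grab('scene'); save(d,'plug1.png',(130,130,400,300),2.8)
E
python3 to.py 463.5 -299 150
```

```text
t 4.57 tcp [644.6 -58.1 151.1] gap 0.339 ff 60.5 F [-0.6  0.2 -1.4] j [-0.15  0.44  1.13 -0.    1.58  1.39]
units d [-6.036 -8.029 -0.038] rot [0.01 0.01 0.05]
```

View pics/plug1.png

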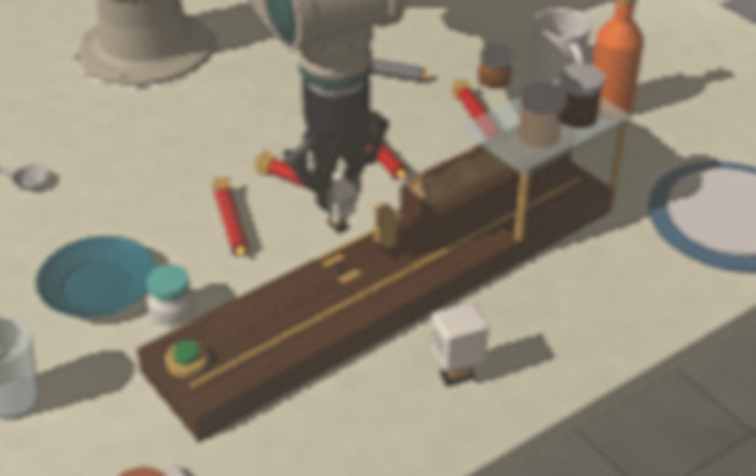

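jog_arm(deltas=[[[-0.4, -0.5, 0, 0, 0, 0, 0], [-0.55, -0.7, 0, 0, 0, 0, 0], [-0.55, -0.7, 0, 0, 0, 0, 0], [-0.55, -0.7, 0, 0, 0, 0, 0], [-0.55, -0.7, 0, 0, 0, 0, 0], [-0.55, -0.7, 0, 0, 0, 0, 0], [-0.55, -0.7, 0, 0, 0, 0, 0], [-0.55, -0.7, 0, 0, 0, 0, 0], [-0.55, -0.7, 0, 0, 0, 0, 0], [-0.55, -0.7, 0, 0, 0, 0, 0], [-0.55, -0.7, 0, 0, 0, 0, 0], [-0.65, -0.55, 0, 0, 0, 0, 0]]])

```text
clock: 5.57
tool_pos: [446.6, -300.1, 149.2]
tool_rot: [1.0, 0.019, -0.001, -0.0]
force: [-0.2, -1.1, -1.5]
finger_gap: 0.344
finger_force: 60.5
```

jog_arm(deltas=[[[0, 0, 0, 0.04, -1, 0, 0], [0, 0, 0, 0.04, -1, 0, 0], [0, 0, 0, 0.04, -1, 0, 0], [0, 0, 0, 0.04, -1, 0, 0], [0, 0, 0, 0.04, -1, 0, 0], [0, 0, 0, 0.04, -1, 0, 0], [0, 0, 0, 0.04, -1, 0, 0], [0, 0, 0, 0.04, -1, 0, 0], [0, 0, 0, 0.04, -1, 0, 0], [0, 0, 0, 0.04, -1, 0, 0], [0, 0, 0, 0.04, -1, 0, 0], [0, 0, 0, 0, 0, 0, 0]]])

```text
clock: 6.57
tool_pos: [446.1, -298.0, 146.8]
tool_rot: [0.905, 0.015, 0.425, -0.011]
force: [0.1, 0.5, -1.7]
finger_gap: 0.338
finger_force: 60.5
```

```bash
python3 to.py 448 -300 46 .042 .88
```

```text
t 6.57 tcp [ 446.1 -298.   146.8] gap 0.338 ff 60.5 F [ 0.1  0.5 -1.7] j [-1.01 -0.19  2.02  0.91  1.01  0.13]
units d [ 0.064 -0.067 -3.359] rot [-0.08 -0.02  0.06]
```

jog_arm(deltas=[[[0.06, -0.07, -0.5, 0, 0, 0, 0], [0, 0, -0.5, 0, 0, 0, 0], [0, 0, -0.5, 0, 0, 0, 0], [0, 0, -0.5, 0, 0, 0, 0], [0, 0, -0.4, 0, 0, 0, 0], [0, 0, -0.3, 0, 0, 0, 0], [0, 0, -0.2, 0, 0, 0, 0], [0, 0, -0.15, 0, 0, 0, 0], [0, 0, -0.15, 0, 0, 0, 0], [0, 0, 0, 0, 0, 0, 0], [0, 0, 0, 0, 0, 0, 0]]])

```text
clock: 7.48
tool_pos: [450.1, -301.2, 54.9]
tool_rot: [0.904, 0.018, 0.426, -0.009]
force: [0.2, -0.1, 0.1]
finger_gap: 0.335
finger_force: 60.5
```

```bash
python3 to.py 448 -300 46 .042 .88
```

```text
t 7.48 tcp [ 450.1 -301.2   54.9] gap 0.335 ff 60.5 F [ 0.2 -0.1  0.1] j [-1.01  0.02  2.05  1.06  0.87 -0.12]
units d [-0.069  0.039 -0.298] rot [-0.01  0.    0.03]
```

Lower the last bit, release, back out along the tool axis, and look.

jog_arm(deltas=[[[0, 0, -0.15, 0, 0, 0, 0], [0, 0, -0.12, 0, 0, 0, 0], [0, 0, 0, 0, 0, 0, 0], [0, 0, 0, 0, 0, 0, 0.3], [0, 0, 0, 0, 0, 0, 0.45], [0, 0, 0, 0, 0, 0, 0.65], [0, 0, 0, 0, 0, 0, 0.65], [-0.3, 0, 0.25, 0, 0, 0, 0.65], [-0.4, 0, 0.35, 0, 0, 0, 0.65], [-0.4, 0, 0.6, 0, 0, 0, 0.65], [-0.4, 0, 0.8, 0, 0, 0, 0.65], [0, 0, 0.8, 0, 0, 0, 0.65]]])

```text
clock: 8.48
tool_pos: [403.5, -300.9, 130.9]
tool_rot: [0.905, 0.017, 0.426, -0.009]
force: [0.6, -0.2, -0.0]
finger_gap: 0.651
finger_force: 0.0
```

jog_arm(deltas=[[[0, 0, 0.9, -0.04, 1, 0, 0.65], [0, 0, 0.5, -0.04, 1, 0, 0.65], [0, 0, 0, -0.04, 1, 0, 0.65], [0, 0, 0, -0.04, 1, 0, 0.65], [0, 0, 0, -0.04, 1, 0, 0.65], [0, 0, 0, -0.04, 1, 0, 0.65], [0, 0, 0, -0.04, 1, 0, 0.65], [0, 0, 0, -0.04, 1, 0, 0.65], [0, 0, 0, -0.04, 1, 0, 0.65], [0, 0, 0, -0.04, 1, 0, 0.65], [0, 0, 0, -0.04, 1, 0, 0.65], [0, 0, 0, 0, 0, 0, 0.4]]])

```text
clock: 9.48
tool_pos: [406.3, -300.8, 172.7]
tool_rot: [1.0, 0.02, -0.001, 0.0]
force: [-0.1, 0.3, 0.3]
finger_gap: 0.523
finger_force: 0.0
```

```bash
python3 - <<'E'
from h import *
d=grab('scene'); save(d,'plug2.png',(80,150,330,300),3)
E
python3 to.py 641 10 150
```

```text
t 9.53 tcp [ 406.  -300.8  172.4] gap 0.436 ff 0.0 F [ 0.1  0.1 -0.5] j [-0.71  0.03  1.56  0.    1.55  0.82]
units d [ 7.835 10.358 -0.747] rot [-0.01  0.01  0.02]
```

View pics/plug2.png

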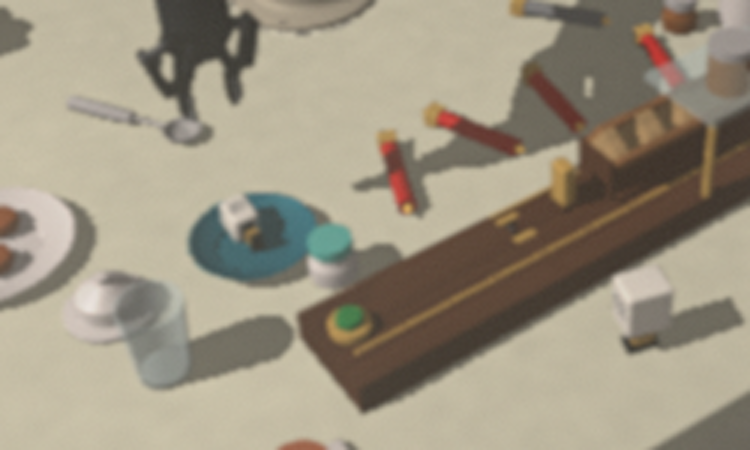

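The plug lies in the teal dish, with its body at (238,215) and its shank at (252,238). Now the handle.

jog_arm(deltas=[[[0.5, 0.65, 0, 0, 0, 0, 0.42], [0.65, 0.86, 0, 0, 0, 0, 0.42], [0.65, 0.86, 0, 0, 0, 0, 0.42], [0.65, 0.86, 0, 0, 0, 0, 0.42], [0.65, 0.86, 0, 0, 0, 0, 0.42], [0.65, 0.86, 0, 0, 0, 0, 0.42], [0.65, 0.86, 0, 0, 0, 0, 0.42], [0.65, 0.86, 0, 0, 0, 0, 0.42], [0.65, 0.86, 0, 0, 0, 0, 0.42], [0.65, 0.86, 0, 0, 0, 0, 0.42], [0.65, 0.86, 0, 0, 0, 0, 0.42], [0.65, 0.86, 0, 0, 0, 0, 0.42]]])

```text
clock: 10.53
tool_pos: [634.9, 3.0, 172.9]
tool_rot: [1.0, 0.019, 0.001, -0.001]
force: [0.1, -1.1, 0.5]
finger_gap: 0.418
finger_force: 0.0
```

jog_arm(deltas=[[[0.22, 0.28, 0, 0, 0, 0, 0.42], [0, 0, 0, 0, 0, 0, 0.42], [0, 0, 0, 0, 0, 0, 0.42], [0, 0, 0, 0, 0, 0, 0.42]]])

```text
clock: 10.87
tool_pos: [640.4, 9.0, 172.9]
tool_rot: [1.0, 0.019, 0.0, -0.0]
force: [0.3, -0.3, -0.8]
finger_gap: 0.423
finger_force: 0.0
```

```bash
python3 to.py 642 10.3 78
```

```text
t 10.87 tcp [640.4   9.  172.9] gap 0.423 ff 0.0 F [ 0.3 -0.3 -0.8] j [-0.04  0.41  1.12  0.    1.61  1.49]
units d [ 0.053  0.043 -3.162] rot [-0.    0.    0.06]
```

jog_arm(deltas=[[[0.05, 0.04, -0.7, 0, 0, 0, 0.42], [0, 0, -0.8, 0, 0, 0, 0.42], [0, 0, -0.6, 0, 0, 0, 0.42], [0, 0, -0.5, 0, 0, 0, 0.42], [0, 0, -0.5, 0, 0, 0, 0.42], [0, 0, 0, 0, 0, 0, 0.42], [0, 0, 0, 0, 0, 0, 0], [0, 0, 0, 0, 0, 0, 0], [0, 0, 0, 0, 0, 0, 0], [0, 0, 0, 0, 0, 0, 0], [0, 0, 0, 0, 0, 0, 0]]])

```text
clock: 11.78
tool_pos: [642.3, 11.0, 80.7]
tool_rot: [1.0, 0.019, -0.0, 0.001]
force: [-5.4, -3.1, 1.3]
finger_gap: 0.199
finger_force: 60.6
```

```bash
python3 to.py 652 -229 78
```

```text
t 11.78 tcp [642.3  11.   80.7] gap 0.199 ff 60.6 F [-5.4 -3.1  1.3] j [-0.04  0.48  1.22 -0.    1.45  1.49]
units d [ 0.323 -8.001 -0.091] rot [ 0.01 -0.    0.04]
```

jog_arm(deltas=[[[0, -0.2, 0, 0, 0, 0, 0], [0.02, -0.5, 0, 0, 0, 0, 0], [0.02, -0.5, 0, 0, 0, 0, 0], [0.02, -0.5, 0, 0, 0, 0, 0], [0.02, -0.5, 0, 0, 0, 0, 0], [0.02, -0.5, 0, 0, 0, 0, 0], [0.02, -0.5, 0, 0, 0, 0, 0], [0.02, -0.5, 0, 0, 0, 0, 0], [0.02, -0.5, 0, 0, 0, 0, 0], [0.02, -0.5, 0, 0, 0, 0, 0], [0.02, -0.5, 0, 0, 0, 0, 0], [0.02, -0.5, 0, 0, 0, 0, 0]]])

```text
clock: 12.78
tool_pos: [649.9, -160.9, 80.7]
tool_rot: [1.0, 0.019, 0.001, 0.0]
force: [0.8, 4.4, 4.3]
finger_gap: 0.199
finger_force: 61.2
```

jog_arm(deltas=[[[0.02, -0.5, 0, 0, 0, 0, 0], [0.02, -0.5, 0, 0, 0, 0, 0], [0.02, -0.4, 0, 0, 0, 0, 0], [0.02, -0.4, 0, 0, 0, 0, 0], [0, -0.3, 0, 0, 0, 0, 0], [0, 0, 0, 0, 0, 0, 0], [0, 0, 0, 0, 0, 0, 0]]])

```text
clock: 13.37
tool_pos: [652.4, -218.1, 80.6]
tool_rot: [1.0, 0.021, 0.0, -0.004]
force: [-4.1, 22.9, 9.8]
finger_gap: 0.2
finger_force: 63.0
```

```bash
python3 to.py 652 -229 78
```

```text
t 13.37 tcp [ 652.4 -218.1   80.6] gap 0.2 ff 63.0 F [-4.1 22.9  9.8] j [-0.38  0.61  1.04  0.01  1.5   1.15]
units d [-0.014 -0.364 -0.088] rot [-0.09  0.   -0.  ]
```

jog_arm(deltas=[[[0, 0.1, 0, 0, 0, 0, 0], [0, 0, 0, 0, 0, 0, 0.42], [0, 0, 0, 0, 0, 0, 0.42], [0, 0, 0, 0, 0, 0, 0.42], [0, 0, 0.6, 0, 0, 0, 0.42], [0, 0, 0.8, 0, 0, 0, 0.42], [0, 0, 0.8, 0, 0, 0, 0.42], [0, 0, 0.8, 0, 0, 0, 0.42], [-0.6, 0.2, 0.6, 0, 0, 0, 0.6], [-0.9, 0.2, 0, 0, 0, 0, 0.6], [-0.9, 0.2, 0, 0, 0, 0, 0.6], [-0.9, 0.2, 0, 0, 0, 0, 0.6]]])

```text
clock: 14.37
tool_pos: [551.2, -196.0, 187.4]
tool_rot: [1.0, 0.019, -0.0, 0.0]
force: [-0.4, -0.2, 0.9]
finger_gap: 0.6
finger_force: 0.0
```

jog_arm(deltas=[[[-0.9, 0.2, 0, 0, 0, 0, 0.6], [-0.9, 0.2, 0, 0, 0, 0, 0.6], [-0.9, 0.2, 0, 0, 0, 0, 0.6], [-0.9, 0.2, 0, 0, 0, 0, 0.6], [-0.9, 0, 0, 0, 0, 0, 0.6], [0, 0, 0, 0, 0, 0, 0.6]]])

```text
clock: 14.87
tool_pos: [414.2, -171.7, 187.3]
tool_rot: [1.0, 0.018, -0.001, 0.0]
force: [1.1, 0.4, 0.7]
finger_gap: 0.602
finger_force: 0.0
```

Run:
```python
from meas import *
d=grab('top'); pickle.dump(d,open('top1.pkl','wb')); s=grab('scene'); pickle.dump(s,open('scene1.pkl','wb'))
for c in candles(d): print(*c)
save(d,'top1.png',(140,120,400,310),3)
save(s,'scene1.png',(170,130,400,300),3.2)
P=cloud(d); h=cv2.cvtColor(d['img'],cv2.COLOR_RGB2HSV).astype(int)
m=(abs(P[...,0]-650)<40)&(abs(P[...,1]+218)<40)&(h[...,0]>15)&(h[...,0]<35)&(h[...,1]>120)&(h[...,2]>110)&(P[...,2]>85); q=P[m]
print('handle',m.sum(),np.nanmean(q,0).round(1),cv2.minAreaRect(q[:,:2].astype(np.float32)))
```

```text
[296. 246.] [ 445.2 -109.2] [-0.942  0.335] 111.5 17.7 24.7
[259. 255.] [416.8   9. ] [-0.931 -0.365] 53.3 17.5 24.2
[216. 258.] [412.4 143.8] [-0.994  0.114] 41.6 19.2 24.7
handle 52 [ 649.  -219.1  101.4] ((650.593994140625, -219.51904296875), (24.30599021911621, 16.893144607543945), 6.461953163146973)
```

View pics/top1.png

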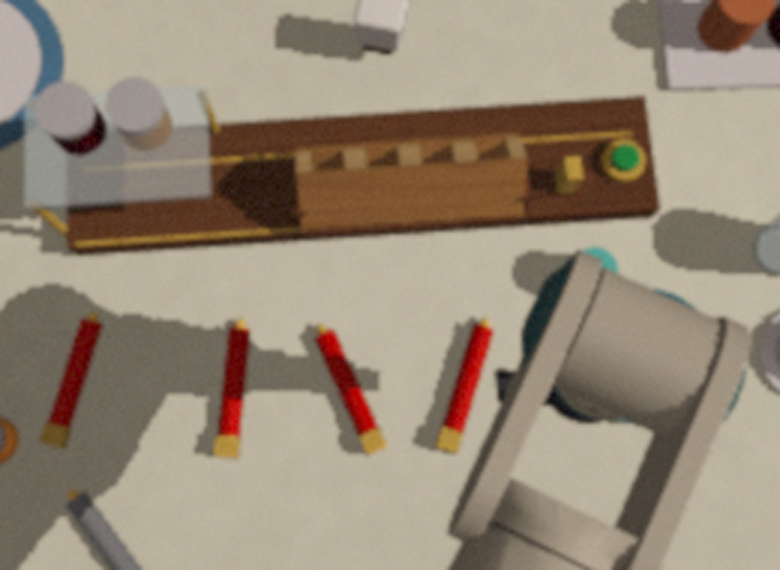

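View pics/scene1.png

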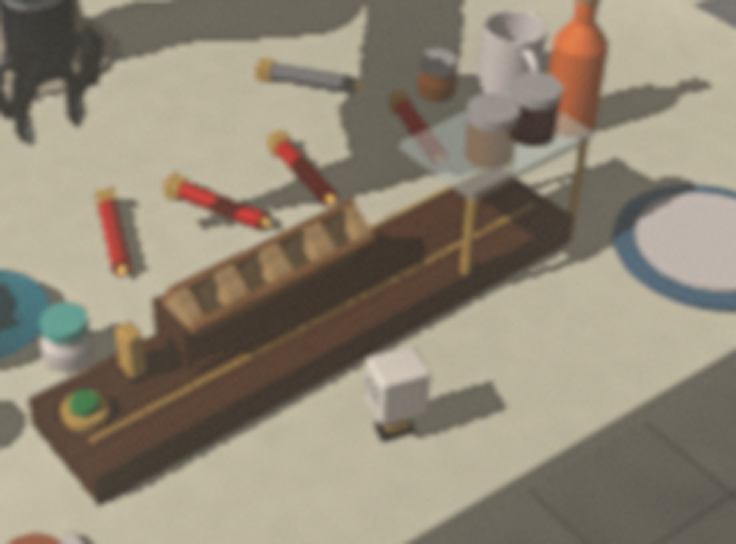

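Run:
```python
from meas import *
O=np.array([668.4,21.]);ex=np.array([.9991,.042]);ey=np.array([-.042,.9991])
for k in('top1','scene1'):
    d=pickle.load(open(k+'.pkl','rb')); P=cloud(d); h=cv2.cvtColor(d['img'],cv2.COLOR_RGB2HSV).astype(int)
    S=np.stack([(P[...,:2]-O)@ex,(P[...,:2]-O)@ey,P[...,2]],-1)
    print(k)
    if k=='top1':
      for u in (244,255,258,262,268,276,280,283,290,295):
        print(u,[(v,*S[v,u].round(0).astype(int),int(h[v,u,2])) for v in range(163,198,2)])
    m=(S[...,2]>60)&(S[...,2]<150)&(abs(S[...,0])<70)&(S[...,1]>-240)&(S[...,1]<100)
    q=S[m]; b=q[(q[:,2]>70)&(q[:,1]>-225)]
    print('body y range',np.percentile(b[:,1],[.5,2,50,98,99.5]).round(1),'zmax',np.percentile(b[:,2],[98,99.5]).round(1))
```

```text
top1
244 [(163, np.int64(50), np.int64(28), np.int64(44), 88), (165, np.int64(43), np.int64(28), np.int64(43), 92), (167, np.int64(37), np.int64(28), np.int64(41), 86), (169, np.int64(9), np.int64(27), np.int64(106), 114), (171, np.int64(3), np.int64(28), np.int64(104), 117), (173, np.int64(-1), np.int64(28), np.int64(97), 116), (175, np.int64(-6), np.int64(29), np.int64(90), 124), (177, np.int64(-24), np.int64(28), np.int64(130), 115), (179, np.int64(-30), np.int64(28), np.int64(127), 122), (181, np.int64(-34), np.int64(29), np.int64(119), 117), (183, np.int64(-39), np.int64(29), np.int64(115), 128), (185, np.int64(-43), np.int64(30), np.int64(109), 124), (187, np.int64(-48), np.int64(31), np.int64(104), 126), (189, np.int64(-53), np.int64(31), np.int64(98), 127), (191, np.int64(-57), np.int64(32), np.int64(91), 123), (193, np.int64(-61), np.int64(32), np.int64(82), 127), (195, np.int64(-67), np.int64(33), np.int64(77), 117), (197, np.int64(-66), np.int64(34), np.int64(49), 77)]
255 [(163, np.int64(48), np.int64(-8), np.int64(43), 86), (165, np.int64(40), np.int64(-8), np.int64(45),
[... 8570 characters left out ...]
int64(-46), np.int64(-126), np.int64(104), 127), (185, np.int64(-51), np.int64(-127), np.int64(98), 130), (187, np.int64(-9223372036854775808), np.int64(-9223372036854775808), np.int64(-9223372036854775808), 129), (189, np.int64(-61), np.int64(-127), np.int64(88), 130), (191, np.int64(-64), np.int64(-127), np.int64(78), 129), (193, np.int64(-64), np.int64(-130), np.int64(52), 92), (195, np.int64(-62), np.int64(-133), np.int64(16), 67), (197, np.int64(-66), np.int64(-134), np.int64(3), 170)]
body y range [-192.1 -185.1  -71.    42.9   47.8] zmax [132.6 134.1]
scene1
body y range [-193.7 -192.2  -81.2   41.3   46. ] zmax [130.3 132.4]<stdin>:9: RuntimeWarning: invalid value encountered in cast
```

Run:
```python
from meas import *
O=np.array([668.4,21.]);ex=np.array([.9991,.042]);ey=np.array([-.042,.9991])
ys=np.arange(-205,60,4.)
for k in('top1','scene1'):
    d=pickle.load(open(k+'.pkl','rb')); g=d['img'].astype(float).mean(2)
    for x in(-14,-4,4):
        z=131-(x+26)*np.tan(np.radians(35))
        w=np.array([[*(O+x*ex+y*ey),z] for y in ys]); c=(w-d['position'])@d['R']
        u=d['cx']+d['f']*c[:,0]/-c[:,2]; v=d['cy']-d['f']*c[:,1]/-c[:,2]
        b=cv2.remap(g.astype(np.float32),u.astype(np.float32)[None],v.astype(np.float32)[None],cv2.INTER_LINEAR)[0]
        print(k,x,' '.join(f'{int(y)}:{int(i)}' for y,i in zip(ys,b)))
```

```text
top1 -14 -205:58 -201:57 -197:58 -193:57 -189:72 -185:100 -181:111 -177:110 -173:99 -169:70 -165:58 -161:55 -157:55 -153:55 -149:59 -145:65 -141:79 -137:101 -133:110 -129:110 -125:110 -121:110 -117:101 -113:68 -109:52 -105:54 -101:55 -97:54 -93:62 -89:69 -85:80 -81:99 -77:111 -73:111 -69:110 -65:109 -61:97 -57:66 -53:51 -49:53 -45:48 -41:53 -37:58 -33:66 -29:79 -25:99 -21:111 -17:112 -13:112 -9:109 -5:95 -1:61 3:50 7:50 11:49 15:52 19:58 23:67 27:81 31:102 35:110 39:110 43:102 47:63 51:31 55:33 59:29
top1 -4 -205:76 -201:76 -197:81 -193:79 -189:89 -185:109 -181:114 -177:113 -173:103 -169:71 -165:61 -161:70 -157:80 -153:85 -149:89 -145:87 -141:90 -137:105 -133:113 -129:115 -125:115 -121:113 -117:100 -113:70 -109:60 -105:68 -101:78 -97:81 -93:87 -89:89 -85:90 -81:104 -77:113 -73:115 -69:115 -65:114 -61:100 -57:69 -53:60 -49:64 -45:74 -41:81 -37:83 -33:84 -29:90 -25:105 -21:117 -17:114 -13:114 -9:113 -5:99 -1:66 3:54 7:67 11:74 15:78 19:78 23:80 27:81 31:102 35:114 39:114 43:104 47:71 51:52 55:49 59:42
top1 4 -205:84 -201:90 -197:92 -193:92 -189:97 -185:102 -181:104 -177:104 -173:97 -16
[... 1294 characters left out ...]
:100 -33:121 -29:131 -25:130 -21:125 -17:123 -13:122 -9:121 -5:110 -1:91 3:81 7:78 11:78 15:86 19:105 23:123 27:131 31:128 35:124 39:124 43:135 47:159 51:172 55:176 59:176
scene1 4 -205:73 -201:74 -197:91 -193:116 -189:128 -185:124 -181:119 -177:116 -173:107 -169:87 -165:79 -161:80 -157:81 -153:84 -149:101 -145:123 -141:130 -137:125 -133:119 -129:116 -125:117 -121:115 -117:105 -113:88 -109:80 -105:80 -101:79 -97:86 -93:104 -89:125 -85:129 -81:123 -77:119 -73:117 -69:117 -65:115 -61:108 -57:92 -53:81 -49:80 -45:80 -41:86 -37:106 -33:125 -29:128 -25:123 -21:118 -17:117 -13:116 -9:115 -5:106 -1:91 3:82 7:79 11:81 15:93 19:116 23:129 27:128 31:123 35:117 39:116 43:119 47:127 51:132 55:135 59:135
```

```bash
sed -i 's/h\[...,1\]>190)&(h\[...,2\]>100)/h[...,1]>170)\&(h[...,2]>55)/' meas.py
cat > pick.py <<'E'
from meas import *
d=grab('top')
for c in candles(d):
    f=-c[2] if c[2][0]<0 else c[2]; print('px',c[0],'mid',(c[1]-2.5*f).round(1),'L',c[3],'W',c[4],'z',c[5],'grip',(c[1]+27.5*f).round(1),'yaw',np.arctan2(f[1],f[0]).round(3))
E
python3 pick.py; python3 to.py 471 -118.4 13 -0.342
```

```text
px [165. 244.] mid [457.6 309.4] L 113.0 W 20.5 z 23.3 grip [486.5 301.2] yaw -0.277
px [217. 247.] mid [443.3 140.4] L 109.3 W 20.2 z 23.8 grip [473.2 137.2] yaw -0.104
px [255. 247.] mid [441.   19.8] L 112.3 W 20.2 z 24.2 grip [468.6  31.7] yaw 0.406
px [298. 257.] mid [ 405.8 -115.4] L 110.7 W 21.7 z 24.3 grip [ 433.6 -126.7] yaw -0.388
t 15.02 tcp [ 417.8 -172.   188. ] gap 0.603 ff 0.0 F [ 0.2 -0.9 -0.1] j [-0.47 -0.14  1.69 -0.    1.59  1.06]
units d [ 1.774  1.785 -5.833] rot [ 0.01  0.01 -4.74]
```

jog_arm(deltas=[[[0.1, 0.3, 0, 0, 0, -0.9, 0.6], [0.1, 0.3, 0, 0, 0, -0.9, 0.6], [0.1, 0.3, 0, 0, 0, -0.9, 0.6], [0.1, 0.3, 0, 0, 0, -0.9, 0.6], [0.1, 0.3, 0, 0, 0, -0.9, 0.6], [0, 0, 0, 0, 0, -0.8, 0.6], [0, 0, 0, 0, 0, 0, 0.6], [0, 0, 0, 0, 0, 0, 0.6]]])

```text
clock: 15.68
tool_pos: [433.2, -126.5, 187.5]
tool_rot: [0.982, -0.19, -0.0, 0.0]
force: [-0.4, -0.0, -0.5]
finger_gap: 0.604
finger_force: 0.0
```

```bash
python3 - <<'E'
from meas import *
# side view for the candle near the arm
d=grab('scene'); 
for c in candles(d):
    f=-c[2] if c[2][0]<0 else c[2]; print('scene px',c[0],'mid',(c[1]-2.5*f).round(1),'L',c[3],'grip',(c[1]+27.5*f).round(1),'yaw',np.arctan2(f[1],f[0]).round(3))
E
python3 pick.py; python3 to.py 433.6 -126.7 13 -0.388
```

```text
px [165. 244.] mid [458.2 309.3] L 112.2 W 20.5 z 23.8 grip [487.1 301.1] yaw -0.276
px [218. 247.] mid [443.3 140.1] L 111.7 W 20.2 z 23.5 grip [473.2 137.2] yaw -0.099
px [255. 247.] mid [441.7  20.2] L 112.5 W 19.2 z 24.2 grip [469.2  32.2] yaw 0.41
px [298. 260.] mid [ 397.9 -114.8] L 96.2 W 18.2 z 24.4 grip [ 425.6 -126.2] yaw -0.39
t 15.78 tcp [ 432.9 -126.6  187.6] gap 0.601 ff 0.0 F [-0.7  0.  -0.1] j [-0.37 -0.14  1.69 -0.    1.59  1.59]
units d [ 2.40e-02 -5.00e-03 -5.82e+00] rot [ 0.   -0.   -0.05]
```

jog_arm(deltas=[[[0, 0, -0.9, 0, 0, 0, 0.6], [0, 0, -0.9, 0, 0, 0, 0.6], [0, 0, -0.9, 0, 0, 0, 0.6], [0, 0, -0.9, 0, 0, 0, 0.6], [0, 0, -0.8, 0, 0, 0, 0.6], [0, 0, -0.6, 0, 0, 0, 0.6], [0, 0, -0.4, 0, 0, 0, 0.6], [0, 0, -0.3, 0, 0, 0, 0.6], [0, 0, 0, 0, 0, 0, 0.6], [0, 0, 0, 0, 0, 0, 0.6]]])

```text
clock: 16.62
tool_pos: [432.7, -126.5, 16.9]
tool_rot: [0.982, -0.191, -0.0, 0.0]
force: [-0.1, 0.5, 0.5]
finger_gap: 0.599
finger_force: 0.0
```

```bash
python3 to.py 433.6 -126.7 13 -0.39
```

```text
t 16.62 tcp [ 432.7 -126.5   16.9] gap 0.599 ff 0.0 F [-0.1  0.5  0.5] j [-0.37  0.06  1.86 -0.    1.22  1.59]
units d [ 0.031 -0.008 -0.129] rot [ 0.   -0.   -0.06]
```

jog_arm(deltas=[[[0.03, 0, -0.12, 0, 0, 0, 0.6], [0, 0, 0, 0, 0, 0, 0], [0, 0, 0, 0, 0, 0, 0], [0, 0, 0, 0, 0, 0, 0], [0, 0, 0, 0, 0, 0, 0], [0, 0, 0, 0, 0, 0, 0], [0, 0, 0, 0, 0, 0, 0], [0, 0, 0.5, 0, 0, 0, 0], [0, 0, 0.8, 0, 0, 0, 0], [0, 0, 0.9, 0, 0, 0, 0], [0, 0, 0.9, 0, 0, 0, 0], [0, 0, 0.9, 0, 0, 0, 0]]])

```text
clock: 17.62
tool_pos: [433.0, -126.1, 133.9]
tool_rot: [0.982, -0.191, -0.0, -0.0]
force: [0.2, 0.0, -1.7]
finger_gap: 0.251
finger_force: 58.8
```

jog_arm(deltas=[[[0.1, 0, 0.9, 0, 0, 0.9, 0], [0.1, 0, 0.9, 0, 0, 0.9, 0], [0.1, 0, 0.8, 0, 0, 0.9, 0], [0.1, 0, 0.6, 0, 0, 0.9, 0], [0.1, 0, 0.5, 0, 0, 0.9, 0], [0.1, 0, 0, 0, 0, 0.9, 0], [0, 0, 0, 0, 0, 0, 0], [0, 0, 0, 0, 0, 0, 0]]])

```text
clock: 18.28
tool_pos: [451.2, -126.1, 243.4]
tool_rot: [1.0, 0.022, -0.001, -0.0]
force: [0.5, 0.4, -1.4]
finger_gap: 0.251
finger_force: 58.9
```

```bash
python3 to.py 736.4 -131.3 255 0.042 0.96
```

```text
t 18.28 tcp [ 451.2 -126.1  243.4] gap 0.251 ff 58.9 F [ 0.5  0.4 -1.4] j [-0.35 -0.11  1.55 -0.    1.7   1.17]
units d [ 9.507 -0.172  0.388] rot [  0.52 -12.    -0.03]
```

jog_arm(deltas=[[[0.5, 0, 0.1, 0.04, -1, 0, 0], [0.75, 0, 0.1, 0.04, -1, 0, 0], [0.75, 0, 0.1, 0.04, -1, 0, 0], [0.75, 0, 0.1, 0.04, -1, 0, 0], [0.75, 0, 0, 0.04, -1, 0, 0], [0.75, 0, 0, 0.04, -1, 0, 0], [0.75, 0, 0, 0.04, -1, 0, 0], [0.75, 0, 0, 0.04, -1, 0, 0], [0.75, 0, 0, 0.04, -1, 0, 0], [0.75, 0, 0, 0.04, -1, 0, 0], [0.75, -0.1, 0, 0.04, -1, 0, 0], [0.75, -0.1, 0, 0.04, -1, 0, 0]]])

```text
clock: 19.28
tool_pos: [714.2, -132.4, 254.8]
tool_rot: [0.886, 0.019, 0.463, -0.008]
force: [-0.0, 1.1, -0.4]
finger_gap: 0.251
finger_force: 58.8
```

jog_arm(deltas=[[[0.7, 0, 0, 0, 0, 0, 0], [0, 0, 0, 0, 0, 0, 0], [0, 0, 0, 0, 0, 0, 0], [0, 0, 0, 0, 0, 0, 0]]])

```text
clock: 19.62
tool_pos: [734.4, -132.1, 255.2]
tool_rot: [0.887, 0.02, 0.461, -0.008]
force: [0.7, 0.1, -1.7]
finger_gap: 0.252
finger_force: 59.0
```

```bash
python3 to.py 736.4 -131.3 212.5 0.042 0.96
```

```text
t 19.62 tcp [ 734.4 -132.1  255.2] gap 0.252 ff 59.0 F [ 0.7  0.1 -1.7] j [-0.34  0.12  1.53  0.53  0.64  0.9 ]
units d [ 0.066  0.027 -1.423] rot [ 0.06 -0.01 -0.02]
```

jog_arm(deltas=[[[0.07, 0.03, -0.5, 0.06, 0, 0, 0], [0, 0, -0.5, 0, 0, 0, 0], [0, 0, -0.42, 0, 0, 0, 0], [0, 0, 0, 0, 0, 0, 0], [0, 0, 0, 0, 0, 0, 0]]])

```text
clock: 20.03
tool_pos: [736.4, -131.2, 211.9]
tool_rot: [0.887, 0.019, 0.461, -0.01]
force: [0.2, -0.6, -0.7]
finger_gap: 0.255
finger_force: 59.0
```

```bash
python3 - <<'E'
from meas import *
d=grab('scene'); save(d,'pre1.png',(170,110,370,260),3.8); pickle.dump(d,open('scene2.pkl','wb'))
E
python3 to.py 736.4 -131.3 212.5 0.042 0.96
```

```text
t 20.08 tcp [ 736.9 -131.4  213.6] gap 0.257 ff 59.0 F [ 0.5 -0.4 -0.2] j [-0.34  0.17  1.56  0.6   0.57  0.82]
units d [-0.017  0.003 -0.038] rot [ 0.01  0.01 -0.02]
```

View pics/pre1.png

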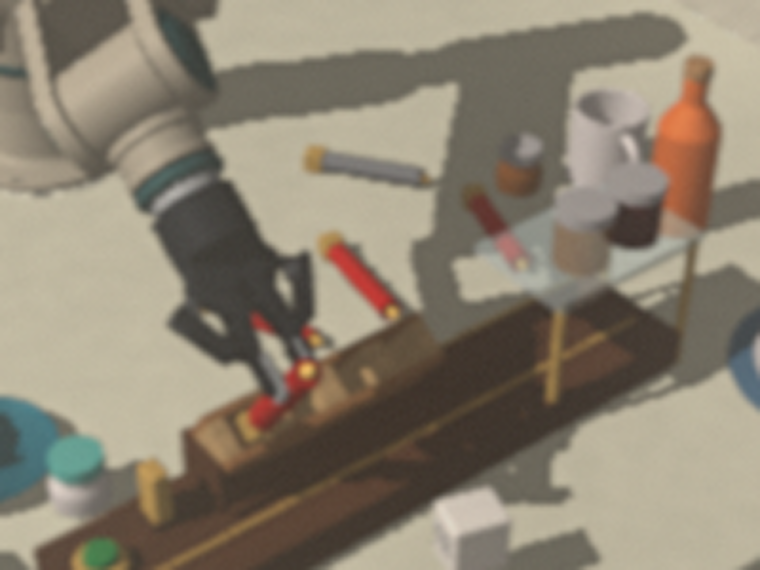

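The picture shows the candle held foot-down over well 0, with its foot at (245,428) and its flame at (308,370). Slide it in along the well axis.

jog_arm(deltas=[[[-0.1, -0.01, -0.14, 0, 0, 0, 0], [-0.16, -0.01, -0.23, 0, 0, 0, 0], [-0.16, -0.01, -0.23, 0, 0, 0, 0], [-0.16, -0.01, -0.23, 0, 0, 0, 0], [-0.16, -0.01, -0.23, 0, 0, 0, 0], [-0.16, 0, -0.23, 0, 0, 0, 0], [-0.16, 0, -0.23, 0, 0, 0, 0], [-0.16, 0, -0.23, 0, 0, 0, 0], [0, 0, 0, 0, 0, 0, 0], [0, 0, 0, 0, 0, 0, 0]]])

```text
clock: 20.92
tool_pos: [699.9, -132.9, 160.2]
tool_rot: [0.887, 0.019, 0.462, -0.01]
force: [0.4, 0.3, -0.8]
finger_gap: 0.254
finger_force: 59.0
```

```bash
python3 to.py 695.7 -133 154.4 0.042 0.96
```

```text
t 20.92 tcp [ 699.9 -132.9  160.2] gap 0.254 ff 59.0 F [ 0.4  0.3 -0.8] j [-0.36  0.14  1.71  0.76  0.49  0.63]
units d [-0.141 -0.004 -0.193] rot [ 0.   -0.   -0.02]
```

jog_arm(deltas=[[[-0.07, 0, -0.1, 0, 0, 0, 0], [-0.07, 0, -0.1, 0, 0, 0, 0], [0, 0, 0, 0, 0, 0, 0], [0, 0, 0, 0, 0, 0, 0.45], [0, 0, 0, 0, 0, 0, 0.45], [0, 0, 0, 0, 0, 0, 0.45], [0, 0, 0, 0, 0, 0, 0.45], [-0.3, -0.01, 0.21, 0, 0, 0, 0.45], [-0.6, -0.02, 0.42, 0, 0, 0, 0.45], [-0.7, -0.03, 0.49, 0, 0, 0, 0.45], [-0.7, -0.03, 0.6, 0, 0, 0, 0.45], [-0.7, 0, 0.7, 0, 0, 0, 0.45]]])

```text
clock: 21.92
tool_pos: [605.1, -135.4, 227.2]
tool_rot: [0.887, 0.02, 0.461, -0.01]
force: [0.4, 0.1, 0.4]
finger_gap: 0.45
finger_force: 0.0
```

jog_arm(deltas=[[[-0.7, 0.3, 0, -0.04, 1, 0, 0.6], [-0.7, 0.4, 0, -0.04, 1, 0, 0.6], [-0.7, 0.4, 0, -0.04, 1, 0, 0.6], [-0.4, 0.4, 0, -0.04, 1, 0, 0.6], [0, 0.4, 0, -0.04, 1, 0, 0.6], [0, 0.4, 0, -0.04, 1, 0, 0.6], [0, 0.4, 0, -0.04, 1, 0, 0.6], [0, 0.4, 0, -0.04, 1, 0, 0.6], [0, 0.4, 0, -0.04, 1, 0, 0.6], [0, 0.4, 0, -0.04, 1, 0, 0.6], [0, 0.4, 0, -0.04, 1, 0, 0.6], [0, 0, 0, -0.04, 1, 0, 0.6]]])

```text
clock: 22.92
tool_pos: [531.5, -4.7, 228.4]
tool_rot: [1.0, 0.022, -0.001, -0.001]
force: [0.4, 0.1, 0.4]
finger_gap: 0.6
finger_force: 0.0
```

```bash
python3 pick.py
python3 - <<'E'
from meas import *
d=grab('scene'); save(d,'in1.png',(170,110,370,260),3.8)
E
python3 to.py 469.2 32.2 80 0.41 0
```

```text
px [304. 160.] mid [ 729.6 -151.4] L 85.8 W 27.1 z 148.2 grip [ 759.6 -152.7] yaw -0.044
px [165. 244.] mid [458.3 309.3] L 111.4 W 20.5 z 23.7 grip [487.2 301.2] yaw -0.272
px [218. 247.] mid [444.7 140.1] L 111.5 W 20.1 z 23.9 grip [474.6 137. ] yaw -0.103
t 23.02 tcp [532.3  -6.  226.9] gap 0.599 ff 0.0 F [ 0.5  0.4 -0.3] j [-0.08  0.08  1.4   0.    1.67  1.45]
units d [-2.102  1.273 -4.896] rot [-0.03 -0.03  4.57]
```

View pics/in1.png

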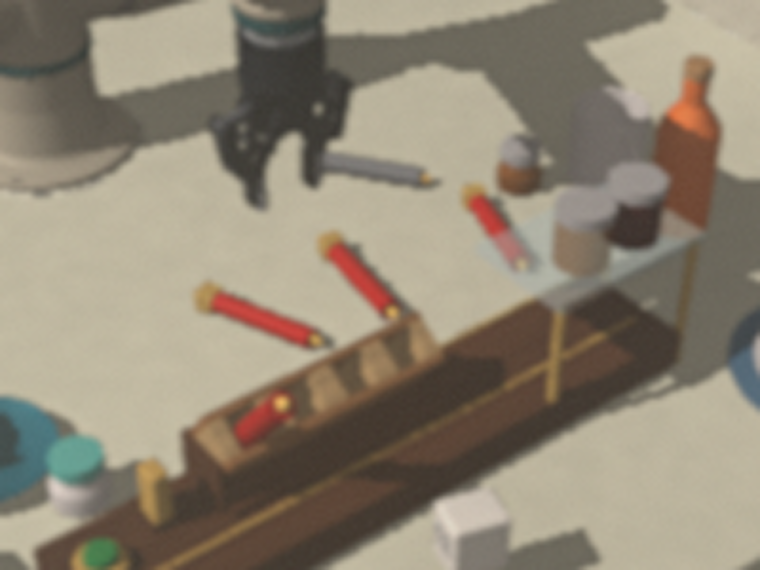

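Candle A sits deep in well 0, with its flame at (282,403). Candle B still lies at (260,315) in the crop. Pick B.

jog_arm(deltas=[[[-0.35, 0.21, 0, 0, 0, 0.76, 0.6], [-0.35, 0.21, -0.5, 0, 0, 0.76, 0.6], [-0.35, 0.21, -0.8, 0, 0, 0.76, 0.6], [-0.35, 0.21, -0.8, 0, 0, 0.76, 0.6], [-0.35, 0.21, -0.9, 0, 0, 0.76, 0.6], [-0.35, 0.21, -0.9, 0, 0, 0.76, 0.6], [0, 0, -0.9, 0, 0, 0, 0.6], [0, 0, -0.9, 0, 0, 0, 0.6], [0, 0, -0.7, 0, 0, 0, 0.6], [0, 0, -0.4, 0, 0, 0, 0.6], [0, 0, 0, 0, 0, 0, 0.6], [0, 0, 0, 0, 0, 0, 0.6]]])

```text
clock: 24.02
tool_pos: [468.0, 31.0, 23.8]
tool_rot: [0.979, 0.202, 0.0, -0.001]
force: [-0.4, 0.3, 1.2]
finger_gap: 0.603
finger_force: 0.0
```

```bash
python3 to.py 469.2 32.2 13 0.41 0
```

```text
t 24.02 tcp [468.   31.   23.8] gap 0.603 ff 0.0 F [-0.4  0.3  1.2] j [-0.01  0.09  1.81  0.    1.24  1.15]
units d [ 0.039  0.04  -0.359] rot [-0.03 -0.    0.04]
```

jog_arm(deltas=[[[0.04, 0.04, -0.2, 0, 0, 0, 0.6], [0, 0, -0.15, 0, 0, 0, 0.6], [0, 0, 0, 0, 0, 0, 0], [0, 0, 0, 0, 0, 0, 0], [0, 0, 0, 0, 0, 0, 0], [0, 0, 0, 0, 0, 0, 0], [0, 0, 0, 0, 0, 0, 0], [0, 0, 0.5, 0, 0, 0, 0], [0, 0, 0.8, 0, 0, 0, 0], [0, 0, 0.9, 0, 0, 0, 0], [0, 0, 0.9, 0, 0, 0, 0], [0, 0, 0.9, 0, 0, 0, 0]]])

```text
clock: 25.02
tool_pos: [469.1, 32.4, 134.1]
tool_rot: [0.979, 0.202, -0.0, -0.001]
force: [-0.1, 0.2, -0.5]
finger_gap: 0.253
finger_force: 58.9
```

jog_arm(deltas=[[[0, 0, 0.9, 0, 0, -0.77, 0], [0, -0.2, 0.9, 0, 0, -0.77, 0], [0, -0.4, 0.9, 0, 0, -0.77, 0], [0, -0.5, 0.7, 0, 0, -0.77, 0], [0, -0.5, 0.3, 0, 0, -0.77, 0], [0, -0.5, 0, 0, 0, -0.77, 0], [0, -0.5, 0, 0, 0, 0, 0], [0, -0.5, 0, 0, 0, 0, 0], [0, -0.4, 0, 0, 0, 0, 0], [0, 0, 0, 0, 0, 0, 0], [0, 0, 0, 0, 0, 0, 0]]])

```text
clock: 25.93
tool_pos: [469.4, -72.7, 243.8]
tool_rot: [1.0, 0.018, -0.0, -0.002]
force: [0.6, -0.1, -0.5]
finger_gap: 0.257
finger_force: 58.9
```

```bash
python3 to.py 734.1 -75.4 255 0.042 0.96
```

```text
t 25.93 tcp [469.4 -72.7 243.8] gap 0.257 ff 58.9 F [ 0.6 -0.1 -0.5] j [-0.23 -0.09  1.53  0.    1.7   1.3 ]
units d [ 8.824 -0.089  0.372] rot [  0.44 -12.     0.04]
```

jog_arm(deltas=[[[0.5, 0, 0.1, 0.04, -1, 0, 0], [0.75, 0, 0.1, 0.04, -1, 0, 0], [0.75, 0, 0.1, 0.04, -1, 0, 0], [0.75, 0, 0.1, 0.04, -1, 0, 0], [0.75, 0, 0, 0.04, -1, 0, 0], [0.75, 0, 0, 0.04, -1, 0, 0], [0.75, 0, 0, 0.04, -1, 0, 0], [0.75, 0, 0, 0.04, -1, 0, 0], [0.75, 0, 0, 0.04, -1, 0, 0], [0.75, 0, 0, 0.04, -1, 0, 0], [0.75, -0.05, 0, 0.04, -1, 0, 0], [0.75, -0.05, 0, 0.04, -1, 0, 0]]])

```text
clock: 26.93
tool_pos: [732.8, -74.4, 256.3]
tool_rot: [0.886, 0.018, 0.464, -0.011]
force: [0.3, 0.7, -1.3]
finger_gap: 0.256
finger_force: 58.8
```

jog_arm(deltas=[[[0, 0, -0.3, 0, 0, 0, 0], [0, 0, -0.5, 0, 0, 0, 0], [0, 0, -0.5, 0, 0, 0, 0], [0, 0, 0, 0, 0, 0, 0], [0, 0, 0, 0, 0, 0, 0]]])

```text
clock: 27.35
tool_pos: [731.4, -74.6, 215.8]
tool_rot: [0.887, 0.018, 0.461, -0.012]
force: [0.3, -0.1, -1.1]
finger_gap: 0.254
finger_force: 58.9
```

```bash
python3 to.py 734.1 -75.4 212.5 0.042 0.96
```

```text
t 27.35 tcp [731.4 -74.6 215.8] gap 0.254 ff 58.9 F [ 0.3 -0.1 -1.1] j [-0.24  0.12  1.61  0.47  0.52  0.99]
units d [ 0.089 -0.026 -0.109] rot [-0.05 -0.03 -0.  ]
```

jog_arm(deltas=[[[0.09, -0.03, -0.1, 0, 0, 0, 0], [-0.1, 0, -0.14, 0, 0, 0, 0], [-0.16, -0.01, -0.23, 0, 0, 0, 0], [-0.16, -0.01, -0.23, 0, 0, 0, 0], [-0.16, -0.01, -0.23, 0, 0, 0, 0], [-0.16, -0.01, -0.23, 0, 0, 0, 0], [-0.16, -0.01, -0.23, 0, 0, 0, 0], [-0.16, 0, -0.23, 0, 0, 0, 0], [-0.16, 0, -0.23, 0, 0, 0, 0], [-0.12, 0, -0.17, 0, 0, 0, 0], [0, 0, 0, 0, 0, 0, 0], [0, 0, 0, 0, 0, 0, 0]]])

```text
clock: 28.35
tool_pos: [694.3, -78.0, 156.2]
tool_rot: [0.887, 0.017, 0.462, -0.011]
force: [-0.4, 0.0, -0.6]
finger_gap: 0.253
finger_force: 58.9
```

```bash
python3 to.py 693.5 -77.1 154.4 0.042 0.96
```

```text
t 28.35 tcp [694.3 -78.  156.2] gap 0.253 ff 58.9 F [-0.4  0.  -0.6] j [-0.26  0.1   1.77  0.65  0.42  0.79]
units d [-0.025  0.032 -0.06 ] rot [-0.04  0.01  0.02]
```

jog_arm(deltas=[[[0, 0, -0.04, 0, 0, 0, 0], [0, 0, 0, 0, 0, 0, 0.45], [0, 0, 0, 0, 0, 0, 0.45], [0, 0, 0, 0, 0, 0, 0.45], [0, 0, 0, 0, 0, 0, 0.45], [-0.3, -0.01, 0.21, 0, 0, 0, 0.45], [-0.6, -0.02, 0.42, 0, 0, 0, 0.45], [-0.7, -0.03, 0.49, 0, 0, 0, 0.45], [-0.7, -0.03, 0.6, 0, 0, 0, 0.45], [-0.7, 0, 0.7, 0, 0, 0, 0.45]]])

```text
clock: 29.18
tool_pos: [603.2, -80.5, 227.5]
tool_rot: [0.887, 0.017, 0.461, -0.011]
force: [0.5, -0.1, 1.1]
finger_gap: 0.452
finger_force: 0.0
```

jog_arm(deltas=[[[-0.7, 0.2, 0, -0.04, 1, 0, 0.6], [-0.7, 0.5, 0, -0.04, 1, 0, 0.6], [-0.7, 0.6, 0, -0.04, 1, 0, 0.6], [-0.7, 0.6, 0, -0.04, 1, 0, 0.6], [-0.7, 0.6, 0, -0.04, 1, 0, 0.6], [-0.5, 0.6, 0, -0.04, 1, 0, 0.6], [0, 0.6, 0, -0.04, 1, 0, 0.6], [0, 0.6, 0, -0.04, 1, 0, 0.6], [0, 0.6, 0, -0.04, 1, 0, 0.6], [0, 0.6, 0, -0.04, 1, 0, 0.6], [0, 0.6, 0, -0.04, 1, 0, 0.6], [0, 0.6, 0, -0.04, 1, 0, 0.6]]])

```text
clock: 30.18
tool_pos: [484.6, 121.5, 228.6]
tool_rot: [1.0, 0.019, -0.001, -0.001]
force: [0.6, -0.2, -0.0]
finger_gap: 0.601
finger_force: 0.0
```

```bash
python3 pick.py; python3 to.py 474.5 137 80 -0.103 0
```

```text
px [286. 162.] mid [724.4 -89.4] L 86.4 W 27.9 z 146.4 grip [754.3 -91.8] yaw -0.08
px [304. 161.] mid [ 727.  -149.8] L 87.0 W 31.2 z 144.9 grip [ 756.8 -153.1] yaw -0.11
px [218. 242.] mid [458.7 138.8] L 83.7 W 20.1 z 24.0 grip [488.5 135.4] yaw -0.112
px [163. 249.] mid [442.4 314.5] L 89.4 W 22.5 z 23.2 grip [471.7 308.1] yaw -0.216
t 30.23 tcp [485.  123.7 227.1] gap 0.603 ff 0.0 F [-2.7  1.4 -0.9] j [ 0.17 -0.01  1.49  0.    1.67  1.7 ]
units d [-0.35   0.442 -4.903] rot [-0.05 -0.11 -1.79]
```

jog_arm(deltas=[[[-0.2, 0.22, 0, 0, 0, -0.6, 0.6], [-0.15, 0.22, -0.5, 0, -0.05, -0.6, 0.6], [0, 0, -0.8, 0, -0.05, -0.6, 0.6], [0, 0, -0.9, 0, 0, 0, 0.6], [0, 0, -0.9, 0, 0, 0, 0.6], [0, 0, -0.9, 0, 0, 0, 0.6], [0, 0, -0.9, 0, 0, 0, 0.6], [0, 0, -0.9, 0, 0, 0, 0.6], [0, 0, -0.7, 0, 0, 0, 0.6], [0, 0, -0.3, 0, 0, 0, 0.6], [0, 0, 0, 0, 0, 0, 0.6], [0, 0, 0, 0, 0, 0, 0.6]]])

```text
clock: 31.23
tool_pos: [474.4, 133.6, 24.7]
tool_rot: [0.999, -0.053, 0.005, -0.001]
force: [0.5, -0.2, 0.4]
finger_gap: 0.597
finger_force: 0.0
```

```bash
python3 to.py 474.5 137 13 -0.103 0
```

```text
t 31.23 tcp [474.4 133.6  24.7] gap 0.597 ff 0.0 F [ 0.5 -0.2  0.4] j [0.2  0.15 1.75 0.   1.24 1.88]
units d [ 0.003  0.114 -0.39 ] rot [-0.03  0.12  0.04]
```

jog_arm(deltas=[[[0, 0.11, -0.2, 0, 0.12, 0, 0.6], [0, 0, -0.18, 0, 0, 0, 0.6], [0, 0, 0, 0, 0, 0, 0], [0, 0, 0, 0, 0, 0, 0], [0, 0, 0, 0, 0, 0, 0], [0, 0, 0, 0, 0, 0, 0], [0, 0, 0, 0, 0, 0, 0], [0, 0, 0.5, 0, 0, 0, 0], [0, 0, 0.8, 0, 0, 0, 0], [0, 0, 0.9, 0, 0, 0, 0], [0, 0, 0.9, 0, 0, 0, 0], [0, 0, 0.9, 0, 0, 0, 0]]])

```text
clock: 32.23
tool_pos: [473.6, 136.7, 133.6]
tool_rot: [0.999, -0.053, -0.001, -0.001]
force: [0.4, -1.0, -0.6]
finger_gap: 0.255
finger_force: 58.8
```

jog_arm(deltas=[[[0, -0.1, 0.9, 0, 0, 0.3, 0], [0, -0.4, 0.9, 0, 0, 0.3, 0], [0, -0.5, 0.9, 0, 0, 0.3, 0], [0, -0.6, 0.8, 0, 0, 0.3, 0], [0, -0.6, 0.4, 0, 0, 0.3, 0], [0, -0.6, 0, 0, 0, 0.3, 0], [0, -0.6, 0, 0, 0, 0, 0], [0, -0.6, 0, 0, 0, 0, 0], [0, -0.6, 0, 0, 0, 0, 0], [0, -0.5, 0, 0, 0, 0, 0], [0, 0, 0, 0, 0, 0, 0], [0, 0, 0, 0, 0, 0, 0]]])

```text
clock: 33.23
tool_pos: [473.9, -16.5, 249.4]
tool_rot: [1.0, 0.018, -0.001, -0.001]
force: [-1.1, 0.2, -0.4]
finger_gap: 0.254
finger_force: 58.9
```

```bash
python3 to.py 731.7 -19.4 255 0.042 0.96
```

```text
t 33.23 tcp [473.9 -16.5 249.4] gap 0.254 ff 58.9 F [-1.1  0.2 -0.4] j [-0.11 -0.09  1.52  0.    1.71  1.42]
units d [ 8.595 -0.098  0.188] rot [  0.44 -12.01   0.05]
```

jog_arm(deltas=[[[0.45, 0, 0.1, 0.04, -1, 0, 0], [0.74, 0, 0.1, 0.04, -1, 0, 0], [0.74, 0, 0.1, 0.04, -1, 0, 0], [0.74, 0, 0, 0.04, -1, 0, 0], [0.74, 0, 0, 0.04, -1, 0, 0], [0.74, 0, 0, 0.04, -1, 0, 0], [0.74, 0, 0, 0.04, -1, 0, 0], [0.74, 0, 0, 0.04, -1, 0, 0], [0.74, 0, 0, 0.04, -1, 0, 0], [0.74, 0, 0, 0.04, -1, 0, 0], [0.74, -0.05, 0, 0.04, -1, 0, 0], [0.74, -0.05, 0, 0.04, -1, 0, 0]]])

```text
clock: 34.23
tool_pos: [732.4, -17.7, 258.8]
tool_rot: [0.886, 0.018, 0.463, -0.011]
force: [0.5, -0.0, -0.0]
finger_gap: 0.258
finger_force: 58.9
```

jog_arm(deltas=[[[0, 0, -0.3, 0, 0, 0, 0], [0, 0, -0.5, 0, 0, 0, 0], [0, 0, -0.5, 0, 0, 0, 0], [0, 0, 0, 0, 0, 0, 0], [0, 0, 0, 0, 0, 0, 0]]])

```text
clock: 34.65
tool_pos: [731.1, -18.1, 218.2]
tool_rot: [0.888, 0.018, 0.46, -0.011]
force: [0.5, -0.0, -0.2]
finger_gap: 0.255
finger_force: 58.8
```

```bash
python3 to.py 731.7 -19.4 212.5 0.042 0.96
```

```text
t 34.65 tcp [731.1 -18.1 218.2] gap 0.255 ff 58.8 F [ 0.5 -0.  -0.2] j [-0.13  0.1   1.63  0.3   0.48  1.2 ]
units d [ 0.02  -0.043 -0.191] rot [-0.04 -0.05  0.  ]
```

jog_arm(deltas=[[[0.02, -0.04, -0.19, 0, 0, 0, 0], [-0.1, 0, -0.14, 0, 0, 0, 0], [-0.16, -0.01, -0.23, 0, 0, 0, 0], [-0.16, -0.01, -0.23, 0, 0, 0, 0], [-0.16, -0.01, -0.23, 0, 0, 0, 0], [-0.16, -0.01, -0.23, 0, 0, 0, 0], [-0.16, -0.01, -0.23, 0, 0, 0, 0], [-0.16, 0, -0.23, 0, 0, 0, 0], [-0.16, 0, -0.23, 0, 0, 0, 0], [-0.12, 0, -0.17, 0, 0, 0, 0], [0, 0, 0, 0, 0, 0, 0], [0, 0, 0, 0, 0, 0, 0]]])

```text
clock: 35.65
tool_pos: [691.9, -21.9, 156.0]
tool_rot: [0.887, 0.017, 0.461, -0.011]
force: [0.3, 0.4, -0.8]
finger_gap: 0.254
finger_force: 58.8
```

```bash
python3 to.py 691.1 -21.1 154.4 0.042 0.96
```

```text
t 35.65 tcp [691.9 -21.9 156. ] gap 0.254 ff 58.8 F [ 0.3  0.4 -0.8] j [-0.15  0.07  1.79  0.45  0.36  1.04]
units d [-0.028  0.025 -0.053] rot [-0.04 -0.01  0.02]
```

jog_arm(deltas=[[[0, 0, -0.04, 0, 0, 0, 0], [0, 0, 0, 0, 0, 0, 0.45], [0, 0, 0, 0, 0, 0, 0.45], [0, 0, 0, 0, 0, 0, 0.45], [0, 0, 0, 0, 0, 0, 0.45], [-0.3, -0.01, 0.21, 0, 0, 0, 0.45], [-0.6, -0.02, 0.42, 0, 0, 0, 0.45], [-0.7, -0.03, 0.49, 0, 0, 0, 0.45], [-0.7, -0.03, 0.6, 0, 0, 0, 0.45], [-0.7, 0, 0.7, 0, 0, 0, 0.45]]])

```text
clock: 36.48
tool_pos: [600.8, -24.6, 227.1]
tool_rot: [0.887, 0.017, 0.461, -0.011]
force: [-0.2, -0.2, 0.1]
finger_gap: 0.45
finger_force: 0.0
```

jog_arm(deltas=[[[-0.7, 0, 0, -0.04, 1, 0, 0.6], [-0.7, 0, 0, -0.04, 1, 0, 0.6], [-0.7, 0, 0, -0.04, 1, 0, 0.6], [-0.7, 0, 0, -0.04, 1, 0, 0.6], [-0.7, 0, 0, -0.04, 1, 0, 0.6], [-0.5, 0, 0, -0.04, 1, 0, 0.6], [0, 0.3, 0, -0.04, 1, 0, 0.6], [0, 0.3, 0, -0.04, 1, 0, 0.6], [0, 0.3, 0, -0.04, 1, 0, 0.6], [0, 0.3, 0, -0.04, 1, 0, 0.6], [0, 0.2, 0, -0.04, 1, 0, 0.6], [0, 0, 0, -0.04, 1, 0, 0.6]]])

```text
clock: 37.48
tool_pos: [482.3, 18.5, 228.3]
tool_rot: [1.0, 0.02, -0.002, -0.001]
force: [0.5, 0.0, 0.6]
finger_gap: 0.6
finger_force: 0.0
```

```bash
python3 pick.py;python3 - <<'E'
from meas import *
d=grab('scene'); save(d,'in3.png',(170,110,370,260),3.8)
E
python3 to.py 487.2 301.2 228 -0.274 0
```

```text
px [304. 161.] mid [ 727.1 -149.8] L 91.0 W 28.4 z 145.6 grip [ 756.9 -153.3] yaw -0.116
px [286. 162.] mid [724.7 -89.3] L 86.1 W 28.0 z 144.9 grip [754.6 -91.3] yaw -0.065
px [267. 163.] mid [721.1 -25.8] L 89.2 W 28.7 z 145.1 grip [751.1 -25.3] yaw 0.018
px [165. 244.] mid [457.9 309.5] L 111.4 W 21.1 z 23.2 grip [486.8 301.3] yaw -0.277
t 37.58 tcp [483.   17.7 226.9] gap 0.602 ff 0.0 F [ 0.9  0.4 -0.4] j [-0.04 -0.06  1.54  0.    1.67  1.49]
units d [0.139 9.448 0.035] rot [-0.03 -0.04 -3.91]
```

View pics/in3.png

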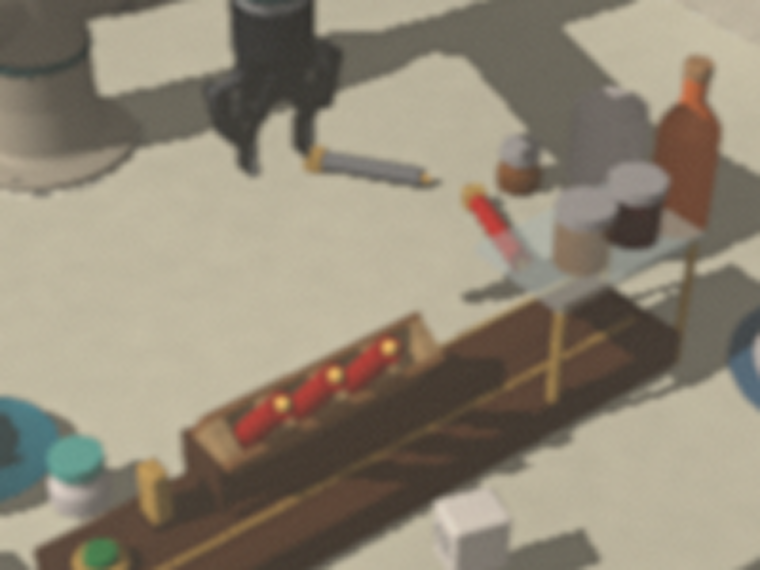

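Three candles stand equally deep in wells 0 to 2, with flames at (282,403), (334,374) and (389,347). Candle D lies at (495,225). Pick D.

jog_arm(deltas=[[[0.02, 0.6, 0, 0, 0, -0.4, 0.6], [0.01, 0.85, 0, 0, 0, -0.4, 0.6], [0.01, 0.85, 0, 0, 0, -0.4, 0.6], [0.01, 0.85, 0, 0, 0, -0.4, 0.6], [0.01, 0.85, 0, 0, 0, -0.4, 0.6], [0.01, 0.85, 0, 0, 0, -0.4, 0.6], [0.01, 0.85, 0, 0, 0, -0.4, 0.6], [0.01, 0.85, 0, 0, 0, -0.4, 0.6], [0.01, 0.85, 0, 0, 0, -0.4, 0.6], [0.01, 0.85, 0, 0, 0, -0.3, 0.6], [0.01, 0.85, 0, 0, 0, 0, 0.6], [0, 0.35, 0, 0, 0, 0, 0.6]]])

```text
clock: 38.58
tool_pos: [485.2, 303.2, 227.7]
tool_rot: [0.991, -0.136, 0.0, -0.002]
force: [-0.7, -0.7, 0.1]
finger_gap: 0.602
finger_force: 0.0
```

jog_arm(deltas=[[[0, 0, -0.5, 0, 0, 0, 0.6], [0, 0, -0.9, 0, 0, 0, 0.6], [0, 0, -0.9, 0, 0, 0, 0.6], [0, 0, -0.9, 0, 0, 0, 0.6], [0, 0, -0.9, 0, 0, 0, 0.6], [0, 0, -0.6, 0, 0, 0, 0.6], [0, 0, 0, 0, 0, 0, 0.6], [0, 0, 0, 0, 0, 0, 0.6]]])

```text
clock: 39.25
tool_pos: [485.4, 300.2, 86.5]
tool_rot: [0.991, -0.137, -0.001, -0.001]
force: [0.0, -0.3, 0.7]
finger_gap: 0.598
finger_force: 0.0
```

```bash
python3 to.py 487 301.2 13 -0.275 0
```

```text
t 39.25 tcp [485.4 300.2  86.5] gap 0.598 ff 0.0 F [ 0.  -0.3  0.7] j [0.49 0.28 1.46 0.   1.41 2.33]
units d [ 0.052  0.032 -2.45 ] rot [-0.03 -0.01 -0.01]
```

jog_arm(deltas=[[[0.05, 0.03, -0.6, 0, 0, 0, 0.6], [0, 0, -0.7, 0, 0, 0, 0.6], [0, 0, -0.6, 0, 0, 0, 0.6], [0, 0, -0.35, 0, 0, 0, 0.6], [0, 0, -0.15, 0, 0, 0, 0.6], [0, 0, 0, 0, 0, 0, 0.6], [0, 0, 0, 0, 0, 0, 0], [0, 0, 0, 0, 0, 0, 0], [0, 0, 0, 0, 0, 0, 0], [0, 0, 0, 0, 0, 0, 0], [0, 0, 0, 0, 0, 0, 0], [0, 0, 0, 0, 0, 0, 0]]])

```text
clock: 40.25
tool_pos: [488.2, 302.4, 16.6]
tool_rot: [0.991, -0.137, 0.001, -0.002]
force: [-0.2, -0.1, 5.9]
finger_gap: 0.249
finger_force: 59.0
```

jog_arm(deltas=[[[0, 0, 0.5, 0, 0, 0, 0], [0, 0, 0.8, 0, 0, 0, 0], [0, 0, 0.9, 0, 0, 0, 0], [0, 0, 0.9, 0, 0, 0, 0], [0, 0, 0.9, 0, 0, 0, 0], [0, 0, 0.9, 0, 0, 0, 0], [0, -0.2, 0.9, 0, 0, 0, 0], [0, -0.4, 0.9, 0, 0, 0.5, 0], [0, -0.5, 0.7, 0, 0, 0.7, 0], [0, -0.7, 0.4, 0, 0, 0.7, 0], [0, -0.8, 0, 0, 0, 0.7, 0], [0, -0.8, 0, 0, 0, 0.7, 0]]])

```text
clock: 41.25
tool_pos: [487.3, 199.1, 250.1]
tool_rot: [1.0, -0.003, 0.001, -0.001]
force: [-0.2, -0.8, -1.6]
finger_gap: 0.252
finger_force: 59.0
```

jog_arm(deltas=[[[0, -0.8, 0, 0, 0, 0.6, 0], [0, -0.8, 0, 0, 0, 0, 0], [0, -0.8, 0, 0, 0, 0, 0], [0, -0.8, 0, 0, 0, 0, 0], [0, -0.8, 0, 0, 0, 0, 0], [0, -0.8, 0, 0, 0, 0, 0], [0, -0.5, 0, 0, 0, 0, 0], [0, 0, 0, 0, 0, 0, 0], [0, 0, 0, 0, 0, 0, 0]]])

```text
clock: 42.0
tool_pos: [487.1, 40.5, 248.9]
tool_rot: [1.0, 0.018, -0.0, -0.001]
force: [-0.2, 0.4, -1.3]
finger_gap: 0.253
finger_force: 58.9
```

```bash
python3 to.py 729.4 36.5 255 0.042 0.96
```

```text
t 42.0 tcp [487.1  40.5 248.9] gap 0.253 ff 58.9 F [-0.2  0.4 -1.3] j [ 0.01 -0.05  1.49  0.    1.71  1.54]
units d [ 8.076 -0.135  0.205] rot [  0.44 -12.     0.05]
```

jog_arm(deltas=[[[0.4, 0, 0.1, 0.04, -1, 0, 0], [0.69, 0, 0.1, 0.04, -1, 0, 0], [0.69, 0, 0.1, 0.04, -1, 0, 0], [0.69, 0, 0, 0.04, -1, 0, 0], [0.69, 0, 0, 0.04, -1, 0, 0], [0.69, 0, 0, 0.04, -1, 0, 0], [0.69, 0, 0, 0.04, -1, 0, 0], [0.69, 0, 0, 0.04, -1, 0, 0], [0.69, 0, 0, 0.04, -1, 0, 0], [0.69, 0, 0, 0.04, -1, 0, 0], [0.69, -0.08, 0, 0.04, -1, 0, 0], [0.69, -0.08, 0, 0.04, -1, 0, 0]]])

```text
clock: 43.0
tool_pos: [727.5, 37.8, 258.0]
tool_rot: [0.886, 0.018, 0.463, -0.011]
force: [-0.7, 0.3, -1.1]
finger_gap: 0.252
finger_force: 58.9
```

jog_arm(deltas=[[[0, 0, -0.3, 0, 0, 0, 0], [0, 0, -0.5, 0, 0, 0, 0], [0, 0, -0.5, 0, 0, 0, 0], [0, 0, 0, 0, 0, 0, 0], [0, 0, 0, 0, 0, 0, 0]]])

```text
clock: 43.42
tool_pos: [726.2, 37.1, 217.3]
tool_rot: [0.888, 0.018, 0.46, -0.011]
force: [0.3, 0.6, -0.6]
finger_gap: 0.249
finger_force: 58.9
```

```bash
python3 to.py 727 36.5 214.2 0.042 0.96
```

```text
t 43.42 tcp [726.2  37.1 217.3] gap 0.249 ff 58.9 F [ 0.3  0.6 -0.6] j [-0.02  0.09  1.64  0.12  0.46  1.43]
units d [ 0.027 -0.02  -0.103] rot [-0.04 -0.05  0.  ]
```

jog_arm(deltas=[[[0.03, -0.02, -0.1, 0, 0, 0, 0], [-0.1, 0, -0.14, 0, 0, 0, 0], [-0.16, -0.01, -0.23, 0, 0, 0, 0], [-0.16, -0.01, -0.23, 0, 0, 0, 0], [-0.16, -0.01, -0.23, 0, 0, 0, 0], [-0.16, -0.01, -0.23, 0, 0, 0, 0], [-0.16, -0.01, -0.23, 0, 0, 0, 0], [-0.16, 0, -0.23, 0, 0, 0, 0], [-0.16, 0, -0.23, 0, 0, 0, 0], [-0.12, 0, -0.17, 0, 0, 0, 0], [0, 0, 0, 0, 0, 0, 0], [0, 0, 0, 0, 0, 0, 0]]])

```text
clock: 44.42
tool_pos: [687.4, 34.0, 157.8]
tool_rot: [0.887, 0.017, 0.461, -0.011]
force: [-0.9, -0.4, -1.1]
finger_gap: 0.249
finger_force: 58.9
```

```bash
python3 to.py 686.3 34.8 156.1 0.042 0.96
```

```text
t 44.42 tcp [687.4  34.  157.8] gap 0.249 ff 58.9 F [-0.9 -0.4 -1.1] j [-0.03  0.05  1.81  0.18  0.33  1.37]
units d [-0.037  0.028 -0.055] rot [-0.04 -0.01  0.02]
```

jog_arm(deltas=[[[0, 0, -0.04, 0, 0, 0, 0], [0, 0, 0, 0, 0, 0, 0.45], [0, 0, 0, 0, 0, 0, 0.45], [0, 0, 0, 0, 0, 0, 0.45], [0, 0, 0, 0, 0, 0, 0.45], [-0.3, -0.01, 0.21, 0, 0, 0, 0.45], [-0.6, -0.02, 0.42, 0, 0, 0, 0.45], [-0.7, -0.03, 0.49, 0, 0, 0, 0.45], [-0.7, -0.03, 0.6, 0, 0, 0, 0.45], [-0.7, 0, 0.7, 0, 0, 0, 0.45]]])

```text
clock: 45.25
tool_pos: [596.3, 31.1, 229.0]
tool_rot: [0.887, 0.017, 0.461, -0.011]
force: [-0.3, -1.1, 0.5]
finger_gap: 0.448
finger_force: 0.0
```

jog_arm(deltas=[[[-0.7, 0, 0, -0.04, 1, 0, 0.3], [-0.7, 0, 0, -0.04, 1, 0, 0.3], [-0.6, 0, 0, -0.04, 1, 0, 0], [0, -0.5, 0, -0.04, 1, 0, 0], [0, -0.8, 0, -0.04, 1, 0, 0], [0, -0.8, 0, -0.04, 1, 0, 0], [0, -0.8, 0, -0.04, 1, 0, 0], [0, -0.8, 0, -0.04, 1, 0, 0], [0, -0.8, 0, -0.04, 1, 0, 0], [0, -0.8, 0, -0.04, 1, 0, 0], [0, -0.8, 0, -0.04, 1, 0, 0], [0, -0.8, 0, -0.04, 1, 0, 0]]])

```text
clock: 46.25
tool_pos: [537.7, -177.2, 230.1]
tool_rot: [1.0, 0.019, -0.002, -0.001]
force: [1.0, 0.1, 0.3]
finger_gap: -0.001
finger_force: 0.0
```

```bash
python3 - <<'E'
from meas import *
d=grab('scene'); save(d,'in4.png',(100,110,370,290),2.8)
t=grab('top'); P=cloud(t); S=cloud(d)
for c in candles(t): print(*c)
for n,dd,PP in(('top',t,P),('scene',d,S)):
    h=cv2.cvtColor(dd['img'],cv2.COLOR_RGB2HSV).astype(int)
    fl=(h[...,0]>15)&(h[...,0]<35)&(h[...,1]>60)&(PP[...,2]>150)&(PP[...,0]>690)&(PP[...,1]<80)&(PP[...,1]>-180)
    for b,c,s in blobs(fl,PP,2): print(n,'flame',c.round(),PP[b].mean(0).round(1),s[4])
    g=(h[...,0]>50)&(h[...,0]<80)&(h[...,1]>120)
    for b,c,s in blobs(g,PP,15): print(n,'green',c.round(1),np.nanmedian(PP[b],0).round(1),s[4], ray(dd,*c,62).round(1))
E
python3 to.py 671 -283 150
```

```text
[286. 162.] [727.7 -89.7] [-0.998  0.069] 86.2 27.5 147.2
[304. 161.] [ 729.5 -150.1] [-0.994  0.107] 87.2 28.4 143.7
[267. 163.] [723.5 -25.6] [-1.     0.005] 88.8 28.1 145.6
[249. 165.] [720.7  36.5] [-0.999 -0.054] 86.3 31.2 143.7
top flame [286. 147.] [714.  -78.1 183.5] 17
top flame [305. 146.] [ 718.8 -132.8  180.7] 16
top flame [267. 148.] [711.8 -21.4 182.1] 14
top flame [248. 150.] [709.   34.1 182.4] 16
scene flame [286. 194.] [715.1  33.3 181.2] 6
scene flame [272. 201.] [714.6 -21.7 180. ] 9
scene flame [258. 208.] [718.3 -78.3 180.9] 8
scene flame [244. 216.] [ 722.9 -132.4  179.4] 9
t 46.35 tcp [ 538.1 -178.6  227.4] gap -0.0 ff 0.0 F [ 0.   0.2 -1.4] j [-0.39  0.18  1.29 -0.    1.68  1.15]
units d [ 4.428 -3.481 -2.58 ] rot [-0.03 -0.08  0.09]
```

View pics/in4.png

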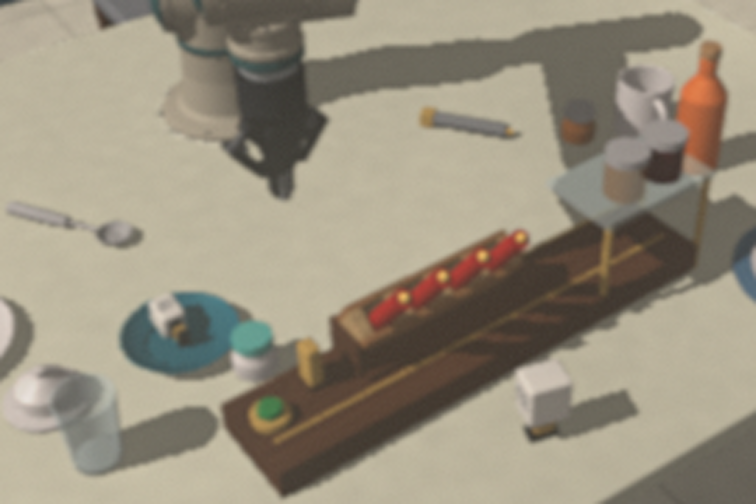

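All four candles are home: every flame reads about 181 mm high, against about 182 mm expected. All bystanders are standing and the plug lies in the dish. Now the button.

jog_arm(deltas=[[[0.2, -0.4, 0, 0, 0, 0, 0], [0.4, -0.5, 0, 0, 0, 0, 0], [0.5, -0.5, 0, 0, 0, 0, 0], [0.6, -0.5, -0.2, 0, 0, 0, 0], [0.6, -0.5, -0.4, 0, 0, 0, 0], [0.6, -0.5, -0.5, 0, 0, 0, 0], [0.6, -0.5, -0.5, 0, 0, 0, 0], [0.6, -0.1, -0.5, 0, 0, 0, 0], [0.37, 0, -0.5, 0, 0, 0, 0], [0, 0, 0, 0, 0, 0, 0], [0, 0, 0, 0, 0, 0, 0]]])

```text
clock: 47.27
tool_pos: [671.4, -279.9, 150.3]
tool_rot: [1.0, 0.019, -0.001, -0.002]
force: [-0.3, -0.8, 0.0]
finger_gap: -0.001
finger_force: 0.0
```

```bash
python3 to.py 672 -283.3 72
```

```text
t 47.27 tcp [ 671.4 -279.9  150.3] gap -0.001 ff 0.0 F [-0.3 -0.8  0. ] j [-0.45  0.69  0.79  0.    1.67  1.09]
units d [ 0.019 -0.113 -2.611] rot [-0.04 -0.04  0.04]
```

jog_arm(deltas=[[[0.02, -0.11, -0.6, 0, 0, 0, 0], [0, 0, -0.7, 0, 0, 0, 0], [0, 0, -0.6, 0, 0, 0, 0], [0, 0, -0.5, 0, 0, 0, 0], [0, 0, -0.2, 0, 0, 0, 0], [0, 0, -0.1, 0, 0, 0, 0], [0, 0, 0, 0, 0, 0, 0]]])

```text
clock: 47.85
tool_pos: [672.4, -284.0, 71.9]
tool_rot: [1.0, 0.019, 0.0, -0.001]
force: [-0.2, -0.1, -0.5]
finger_gap: 0.002
finger_force: 0.0
```

jog_arm(deltas=[[[0, 0, -0.1, 0, 0, 0, 0], [0, 0, -0.1, 0, 0, 0, 0], [0, 0, 0, 0, 0, 0, 0]]])

```text
clock: 48.1
tool_pos: [673.1, -284.4, 65.8]
tool_rot: [1.0, 0.019, 0.001, -0.0]
force: [0.5, -0.4, 4.0]
finger_gap: -0.001
finger_force: 1.9
```

Contact. Press on gently until the force rises at the bottom.

jog_arm(deltas=[[[0, 0, -0.1, 0, 0, 0, 0], [0, 0, -0.1, 0, 0, 0, 0], [0, 0, 0, 0, 0, 0, 0], [0, 0, 0, 0, 0, 0, 0]]])

```text
clock: 48.43
tool_pos: [673.2, -284.5, 63.8]
tool_rot: [1.0, 0.019, 0.001, -0.0]
force: [-7.8, 3.6, 19.8]
finger_gap: 0.002
finger_force: 10.0
```

jog_arm(deltas=[[[0, 0, -0.1, 0, 0, 0, 0], [0, 0, 0, 0, 0, 0, 0], [0, 0, 0, 0, 0, 0, 0]]])

```text
clock: 48.68
tool_pos: [673.3, -284.6, 63.6]
tool_rot: [1.0, 0.019, 0.002, 0.0]
force: [-14.5, 6.8, 32.2]
finger_gap: 0.004
finger_force: 15.5
```

jog_arm(deltas=[[[0, 0, 0.3, 0, 0, 0, 0], [0, 0, 0.6, 0, 0, 0, 0], [0, 0, 0.9, 0, 0, 0, 0], [0, 0, 0.9, 0, 0, 0, 0], [0, 0, 0.9, 0, 0, 0, 0], [-0.5, 0, 0.9, 0, 0, 0, 0], [-0.8, 0, 0.3, 0, 0, 0, 0], [-0.8, 0, 0, 0, 0, 0, 0], [-0.8, 0, 0, 0, 0, 0, 0], [-0.8, 0, 0, 0, 0, 0, 0], [0, 0, 0, 0, 0, 0, 0], [0, 0, 0, 0, 0, 0, 0]]])

```text
clock: 49.68
tool_pos: [560.5, -284.1, 199.6]
tool_rot: [1.0, 0.019, -0.001, -0.001]
force: [0.6, -0.4, -0.0]
finger_gap: -0.001
finger_force: 0.0
```

Run:
```python
from meas import *
d=grab('scene'); S=cloud(d); save(d,'end.png',(40,90,400,300),2.1)
h=cv2.cvtColor(d['img'],cv2.COLOR_RGB2HSV).astype(int)
fl=(h[...,0]>15)&(h[...,0]<35)&(h[...,1]>60)&(S[...,2]>150)&(S[...,0]>690)&(S[...,1]<80)&(S[...,1]>-180)
for b,c,s in blobs(fl,S,2): print('flame',S[b].mean(0).round(1))
m=(abs(S[...,0]-650)<40)&(abs(S[...,1]+219)<30)&(h[...,0]>15)&(h[...,0]<35)&(h[...,1]>120)&(S[...,2]>85); print('handle',np.nanmean(S[m],0).round(1))
d1=pickle.load(open('scene1.pkl','rb'));S=cloud(d1);h=cv2.cvtColor(d1['img'],cv2.COLOR_RGB2HSV).astype(int)
m=(abs(S[...,0]-650)<40)&(abs(S[...,1]+219)<30)&(h[...,0]>15)&(h[...,0]<35)&(h[...,1]>120)&(S[...,2]>85); print('handle before',np.nanmean(S[m],0).round(1))
print(telemetry.observe()['tool_pos'])
```

```text
flame [713.8  34.3 180.7]
flame [714.8 -21.8 180.3]
flame [718.3 -78.2 180.9]
flame [ 722.6 -131.8  178.9]
handle [ 656.7 -222.5   97.2]
handle before [ 656.3 -222.4   97. ]
[ 561.30909061 -284.12776382  199.63009477]
```

View pics/end.png

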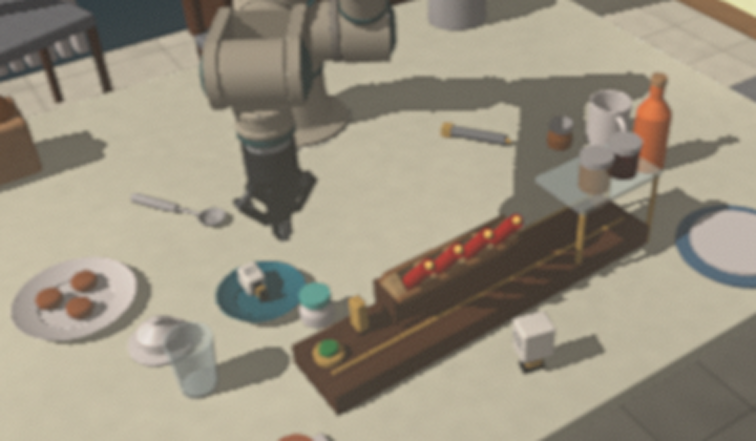

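The final picture shows four candles in the rack with flames at (428,265) to (516,220), the plug in the dish at (252,280), every bystander upright and the robot clear. Handing in.

```bash
python3 -c "
from h import *
print(manip.finish_job())"
```

```text
the job is handed in; nothing more can be done
None
```

The job is handed in with no verdict returned: the plug is in the teal dish, the rack appears to be at its stop (pull force rose to 23 N), all four candles are foot-down in wells 0–3, the button was pressed until it bottomed out, and nothing was knocked over.

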